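Press a flanged bushing home in an eye lug on the bench screw press

TASK

Take the steel lug whose bronze bushing still stands proud, seat its round eye fully in the V nest under the ram of the screw press, then wind the crank down by its loose red sleeve until you feel the bushing's flange come firmly home on the lug, without forcing it any further. The press has a return spring, so keep hold of the sleeve the whole way and wind it back up gently to its top stop before letting go; leave the pressed lug in the nest and everything else where it lies.

Things in the scene. Friction and masses are not known exactly. Their poses are not given: they have to be found in the camera images.
- lug: the loose steel eye lug to be pressed: flat bar 14 mm thick, 42 mm wide, one end round (radius 21 mm), 0.5 to 0.6 kg. Origin on the underside at the centre of the round eye; x points out of the round nose, the square tail runs 115 mm to -x, z is up. A bronze bushing stands in the eye, flange 36 mm across, 4 mm thick. Gripped across the tail 80 mm or more from the eye, the gripper stays clear of the press
- bushing (a joint): height of the gap between the underside of the bushing's flange and the lug's upper face, in m (0 = home; it starts 7 to 12 mm proud). The bushing is a push fit: it takes about 45 N from the ram to move and stays where it is left
- nest (a point): centre of the V nest, on the screw axis, on the top face of the steel bolster. x points into the nest: the lug goes in nose first along +x, under the crosshead, from the side facing the robot. The flat top runs 60 mm to -x (then a lead-in sloping down 12 mm), 50 mm to each side; it is shimmed to 27 to 33 mm above the table. Two walls 12 mm high at 45 degrees touch the round nose when the eye is centred
- press: the blue bench screw press, fixed; origin at table height on the screw axis, z up, yaw as the nest's. Base 130 x 240 x 16 mm; two columns 28 mm thick stand 85 mm to either side (y) of the axis; the crosshead over them is 50 mm deep in x, 215 mm wide, its underside 112 mm and its top 162 mm above the table (column bolts to 168 mm)
- ram: round steel pad of the press, 36 mm across, origin at the centre of its underside on the vertical screw axis about which the crank turns; yaw as the press, it does not turn. Up, it stands 76 mm above the table. It falls 28 mm per full turn of the crank (4.46 mm a rad); crank and sleeve fall with it
- crank (a joint): crank angle in rad: 0 at the top stop (sleeve on the +x side of the screw axis, press frame), growing clockwise seen from above, which lowers the ram; limit 7.6. Let go, the return spring spins it back up. At the sleeve it takes 2 to 3 N with the ram free, some 5 N while the bushing slides, then comes up solid: 10 N there (140 N at the ram) is firm, 7 N (100 N) hardly, 14 N (210 N) nearly too much
- sleeve: red grip sleeve of the crank: upright cylinder 27 mm in diameter, 76 mm long, spinning freely on its pin 70 mm from the screw axis; origin at its middle, 255 mm above the table with the crank up. The crank arm's top is 40 mm below this origin, the hub on the screw axis (38 mm across) rises to 22 mm below it
- done_lug: a finished lug of the same make, its bushing's flange flat on its face (18 mm total); bystander. Origin and axes like the other lug's
- grinder: angle grinder, red, bystander
- helmet: olive welding helmet, 200 mm high, bystander
- slug: steel slug, 48 mm across, 50 mm high, bystander
- spanner: spanner 220 mm long, bystander
There are look-alikes about, which are no part of the job. Leave any pink or yellow look-alike of the lug alone.

How it is judged:
By the outcome, as a careful person would: the job done as asked, in the order asked, and still so for the second after the job is handed in, with the robot touching nothing.
It also fails if it takes over 72 s, if anything falls off the work surface, if the arm or the gripper's body presses on something with over 40 N, if the wrist force passes 120 N, or if a joint passes its speed limit or range.

ROBOT

A 6-joint arm with a two-finger parallel gripper is mounted at the origin on the work surface. World frame = base frame: x ahead of the robot, y to its left, z up, the work surface at z = 0. Lengths are in m, angles in degrees, forces in N, time in s.
With the tool pointing down it reaches from about 0.4 to 0.825 m from the base axis. Payload 7 kg.
Tool frame: the origin (TCP) lies on the centre line of the jaws, within the pads' length; the fingertips stand 11 mm ahead of it and the grasp point (between the pads) lies 8 mm behind it; z points along the fingers, y is the direction in which the jaws open and shut (so a half turn about z gives the same grasp; the last joint's range is limited). The gripper opens to 88 mm and grips with 3 to 60 N. Pads are 19 mm wide; open, the fingers measure 130 mm over their backs; the gripper's body (78 mm by 193 mm) begins 47 mm behind the grasp point.
Start: joints at [-52.592, 20.546, 0.682, 0, -70.136, -16.507], TCP at [0.241, -0.631, 0.238] pointing down, gripper open.
Joint ranges: [-176.03, 176.03], [-82.01, 121.73], [-58.28, 71.71], [-173.87, 95.51], [-174.79, -0.11], [-173.66, 173.66]. Speed limits (degrees/s): [136.94, 136.94, 172.46, 180, 180, 180].

INTERFACE

Orientations are given as [roll, pitch, yaw] about the fixed x, y, z axes, in that order (R = Rz(yaw) Ry(pitch) Rx(roll)).
In Python, from plant import ctrl, cams, order gives the robot as it stands.
- The arm moves only by the tool jog_arm, never from a script. Its argument "motion" is a list of rows, each an object with "offset": the shift along the tool's x, y, z in mm, a list of three; "roll": the turn about the tool's z in rad; "hand": the finger opening in mm, from 0 to 87.6. A call has 1 to 20 rows; each row is the pose to reach, as a shift and turn from the pose commanded when the call began, along the tool's axes at that moment; what a row does not reach only later rows make up. A row lasts 1/12 s, in which the tool goes at most 41.7 mm and 7.16 degrees, less where a joint would pass 70% of its speed; a pose out of reach is approached as far as the arm can. A call with a gripper value outside its range is refused whole. The fingers move at their own pace and stop on an object; the grip force is fixed at half the most. Time passes only in rows, so rows that repeat a pose let the fingers close. It gives the time, the measured TCP pose, the force and the opening at its end, in the units of the state.
- ctrl.get_obs(): the state, without advancing time (a new reading comes with each control period).
- cams.snapshot(name): name is "side" or "top"; returns a dict with "img" (420x560x3 uint8, red, green, blue), "K" (3x3 intrinsics, pixels), "cam_to_world" (4x4, takes a point from camera to world coordinates). Camera axes: x right, y down, z forward; pixel columns grow to the right and rows downward; lengths in m; the calibration is good to about 2 mm. A picture is of the moment at which its call begins. There is no depth.
- order.close_job(): hands the job in, once; it reports no verdict.
The state is a dict: "clock": time; "joint_pos": joint angles; "qvel": joint speeds; "tau": joint torques, N m; "tool_pos": TCP position; "orientation": TCP orientation; "force": force on the tool from outside, world axes, zero at the start; "moment": the same for the moment, N m; "opening": finger opening in m.
Only numpy, scipy, OpenCV 4.12 (cv2) and the standard library are available. Lean on these libraries where they do the work, as an engineer would, in place of code of your own. Each camera call takes 0.05 s, during which the arm holds its last target. There are 200 camera calls.

## Working session

There is one attempt and no reset: what is moved stays moved. The work goes in short steps, Python scripts to look and compute and a tool call to move; the robot and the scene stay as the last step left them, time stands still between calls to the robot, and variables do not carry over. Pictures are saved under pics/ and viewed, about 8 in all and at most 12, crops included, and the job is handed in when it is done.

Besides the shell and the picture viewer there is one more tool, called after "Call:" as name(argument=value, ...), one argument or row to a line, values as JSON. jog_arm: Moves the arm, as the interface text tells. Its arguments: {"type":"object","properties":{"motion":{"type":"array"}},"required":["motion"]}

```bash
mkdir -p pics; ls; cat > h.py <<'E'
import numpy as np,cv2,sys
from plant import ctrl,cams,order
def snap(n,f=None):
    s=cams.snapshot(n)
    if f: cv2.imwrite('pics/'+f,s['img'][:,:,::-1])
    return s
def ray(s,uv,z):
    K=np.array(s['K']);T=np.array(s['cam_to_world'])
    d=T[:3,:3]@np.linalg.solve(K,[uv[0],uv[1],1.]);c=T[:3,3]
    return c+d*(z-c[2])/d[2]
def proj(s,p):
    K=np.array(s['K']);T=np.array(s['cam_to_world'])
    q=K@(T[:3,:3].T@(np.array(p)-T[:3,3]));return q[:2]/q[2]
E
python3 - <<'E'
from h import *
np.set_printoptions(precision=3,suppress=True)
for n in('top','side'):
    s=snap(n,n+'0.png');print(n,np.array(s['K']),np.array(s['cam_to_world']))
print(ctrl.get_obs())
E
```

```text
pics
top [[486.534   0.    278.91 ]
 [  0.    486.534 214.38 ]
 [  0.      0.      1.   ]] [[ 0.027 -0.989  0.145  0.378]
 [-1.    -0.027  0.005  0.059]
 [-0.001 -0.145 -0.989  1.301]
 [ 0.     0.     0.     1.   ]]
side [[382.11    0.    273.742]
 [  0.    382.11  213.654]
 [  0.      0.      1.   ]] [[-0.981 -0.12   0.153  0.397]
 [-0.194  0.668 -0.718  0.807]
 [-0.016 -0.734 -0.679  0.845]
 [ 0.     0.     0.     1.   ]]
{'clock': 0.1, 'joint_pos': array([-52.593,  20.588,   0.64 ,  -0.017, -70.137, -16.506]), 'qvel': array([ 0.007, -0.038,  0.066, -0.116,  0.028,  0.061]), 'tau': array([ -0.001, -58.416,  29.376,   7.016,   0.01 ,  -0.   ]), 'tool_pos': array([ 0.241, -0.63 ,  0.237]), 'orientation': array([ 179.914,   -0.009, -159.104]), 'force': array([-0.679,  1.269, -0.099]), 'moment': array([-0.015, -0.003,  0.005]), 'opening': 0.08757823175976515}
```

View pics/top0.png

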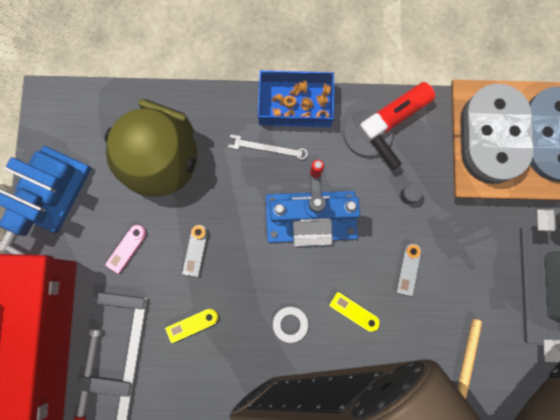

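View pics/side0.png

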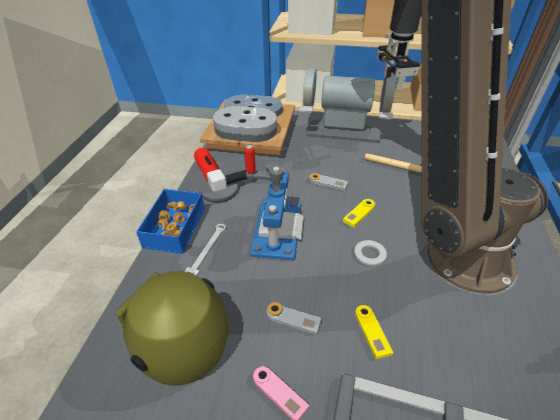

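Candidates for the lug (top pixels): grey left (198,232), grey right (413,251), pink (138,233), yellow (212,317), and yellow (372,324). The job needs one of the two grey steel ones. I'll compare their bushing heights in a close crop.

```bash
cat > c.py <<'E'
from h import *
t=cv2.imread('pics/top0.png');s=cv2.imread('pics/side0.png')
def cr(i,x,y,w=70,h=50): return cv2.resize(i[y-h//2:y+h//2,x-w//2:x+w//2],(400,286),interpolation=cv2.INTER_CUBIC)
cv2.imwrite('pics/crop.png',np.vstack([np.hstack([cr(t,198,250),cr(t,410,268)]),np.hstack([cr(s,292,316),cr(s,326,181)])]))
E
python3 c.py
```

```text
(no output)
```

View pics/crop.png

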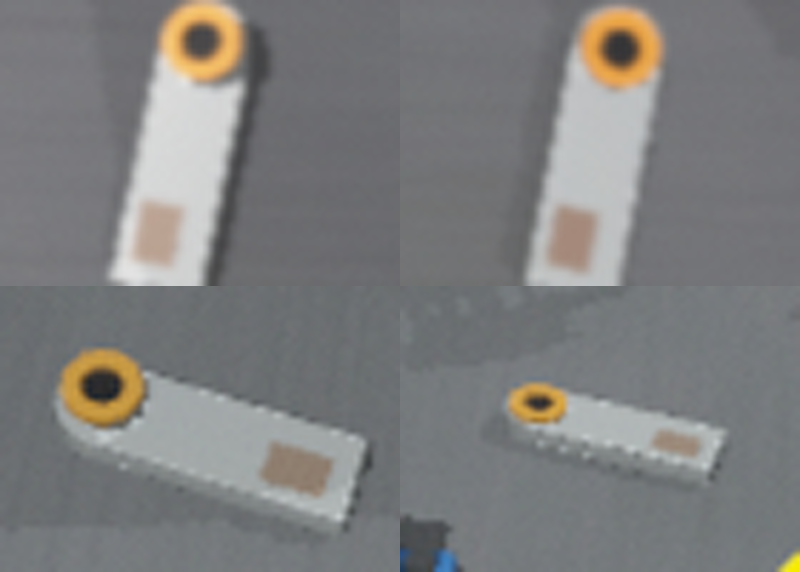

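```bash
cat > m.py <<'E'
from h import *
np.set_printoptions(precision=4,suppress=True)
def tri(a,ua,b,ub):
    A=[];y=[]
    for s,u in((a,ua),(b,ub)):
        T=np.array(s['cam_to_world']);d=T[:3,:3]@np.linalg.solve(np.array(s['K']),[u[0],u[1],1.]);d/=np.linalg.norm(d)
        P=np.eye(3)-np.outer(d,d);A.append(P);y.append(P@T[:3,3])
    return np.linalg.lstsq(np.vstack(A),np.hstack(y),rcond=None)[0]
def blob(m,box):
    x0,y0,x1,y1=box;k=np.zeros_like(m);k[y0:y1,x0:x1]=m[y0:y1,x0:x1]
    n,l,st,c=cv2.connectedComponentsWithStats(k);i=1+np.argmax(st[1:,4]);return l==i
def ell(m):
    c,_=cv2.findContours(m.astype(np.uint8),cv2.RETR_EXTERNAL,cv2.CHAIN_APPROX_NONE);return cv2.fitEllipse(max(c,key=len))[0]
E
cat > m1.py <<'E'
from m import *
t=snap('top');s=snap('side')
H=lambda q:cv2.cvtColor(q['img'],cv2.COLOR_RGB2HSV)
ht,hs=H(t),H(s)
org=lambda h:cv2.inRange(h,(8,130,100),(24,255,255))
for nm,bt,bs in(('L',(185,215,215,250),(260,295,295,325)),('R',(400,235,430,265),(305,168,328,186))):
    e=ell(blob(org(ht),bt));f=ell(blob(org(hs),bs));print(nm,e,f,'flange top',tri(t,e,s,f))
red=lambda h:cv2.inRange(h,(0,150,80),(6,255,255))|cv2.inRange(h,(172,150,80),(180,255,255))
m=blob(red(ht),(300,150,335,185));print('red top',np.argwhere(m).min(0),np.argwhere(m).max(0))
m=blob(red(hs),(240,140,262,180));p=np.argwhere(m);print('red side',p.min(0),p.max(0))
g=cv2.inRange(ht,(0,0,125),(180,60,255))|cv2.inRange(ht,(4,40,110),(20,129,255))
for nm,b,z in(('L',(175,222,215,285),.014),('R',(390,240,428,300),.014)):
    m=blob(g|org(ht),b);c,_=cv2.findContours(m.astype(np.uint8),cv2.RETR_EXTERNAL,cv2.CHAIN_APPROX_NONE)
    w=np.array([ray(t,q,z)[:2] for q in max(c,key=len)[:,0]]);r=cv2.minAreaRect((w*1000).astype(np.float32));print(nm,r,cv2.boxPoints(r).tolist())
big=lambda i,x0,y0,x1,y1,k:cv2.resize(i[y0:y1,x0:x1],None,fx=k,fy=k,interpolation=cv2.INTER_CUBIC)
a=big(t['img'],260,145,370,250,5)[:,:,::-1];cv2.imwrite('pics/pt.png',a)
a=big(s['img'],230,135,320,265,4.5)[:,:,::-1];cv2.imwrite('pics/ps.png',a)
E
python3 m1.py
```

```text
L (198.29736328125, 231.90255737304688) (274.49560546875, 308.28057861328125) flange top [0.5133 0.277  0.0204]
R (413.0690612792969, 250.93238830566406) (314.80902099609375, 176.17440795898438) flange top [ 0.4784 -0.2921  0.0137]
red top [161 311] [176 323]
red side [147 244] [173 254]
L ((466.8280029296875, 293.0308532714844), (61.011329650878906, 141.72073364257812), 80.68648529052734) [[391.9648132324219, 274.3951416015625], [531.8173217773438, 251.4595184326172], [541.691162109375, 311.66656494140625], [401.83868408203125, 334.6021728515625]]
R ((431.9494323730469, -282.5648193359375), (46.12762451171875, 138.72023010253906), 78.18501281738281) [[359.33642578125, -290.9383544921875], [495.11773681640625, -319.34161376953125], [504.56243896484375, -274.1912841796875], [368.7811279296875, -245.78802490234375]]
```

View pics/pt.png

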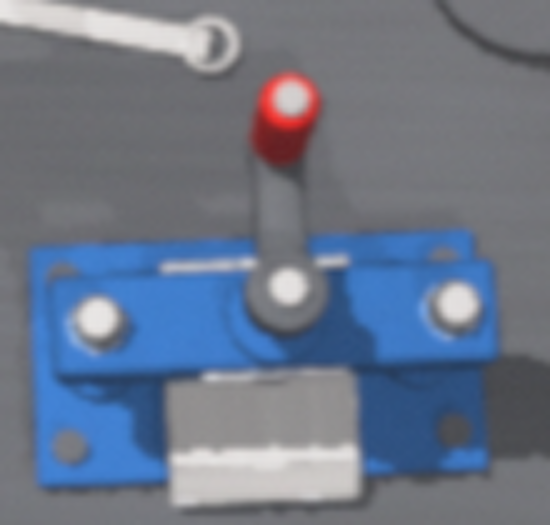

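View pics/ps.png

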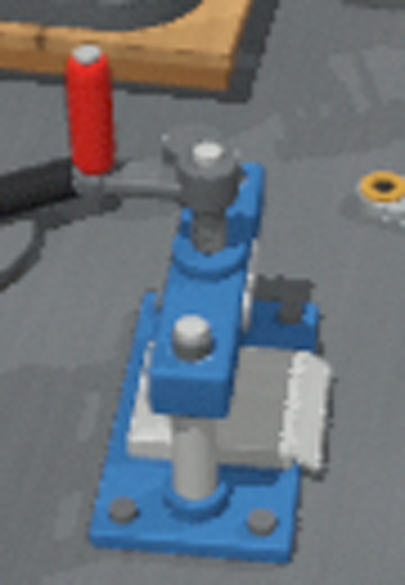

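The left lug's flange stands about 7 mm higher than the right one's, so the left lug (top 198,232) is the target. In the press crops, the sleeve top is at top (318.2,164.8) and side (249.6,146.1). The column bolts are at top (279.6,208.6) and (351.8,205.6), and the screw pin is at top (317.4,202.2). The bolster's lead-in faces the robot.

```bash
cat > m2.py <<'E'
from m import *
t=snap('top');s=snap('side')
print('sleeve tri',tri(t,(318.2,164.8),s,(249.6,146.1)),'plane',ray(t,(318.2,164.8),.293))
print('pin tri',tri(t,(317.4,202.2),s,(276,168.8)))
b1=ray(t,(279.6,208.6),.168);b2=ray(t,(351.8,205.6),.168);print(b1,b2,(b1+b2)/2,np.linalg.norm(b1-b2),'yaw',np.degrees(np.arctan2(*(b1-b2)[[1,0]]))-90)
for u,v in((57,372),(497,358),(55,282),(494,262)): print('xhead',ray(t,(260+u/5,145+v/5),.162))
for u,v in((42,485),(488,470),(32,247),(472,231)): print('base',ray(t,(260+u/5,145+v/5),.016))
for u,v in((166,452),(360,447)): print('bolster',ray(t,(260+u/5,145+v/5),.030))
h=cv2.cvtColor(t['img'],cv2.COLOR_RGB2HSV)
L=[];R=[]
for r in range(246,272,1):
    g=cv2.GaussianBlur(t['img'],(1,1),0)[r,175:225].max(1).astype(float)
    row=np.where(g>140)[0]; 
    i,j=row.min(),row.max()
    L.append(ray(t,(175+i-.5+.5,r),.014)[:2]);R.append(ray(t,(175+j,r),.014)[:2])
for E in(L,R,(np.array(L)+np.array(R))/2):
    E=np.array(E);p=np.polyfit(E[:,0],E[:,1],1);print('edge yaw',np.degrees(np.arctan(p[0])),'y at .43',np.polyval(p,.43),'y at .51',np.polyval(p,.51))
for r in(240,255,270,274,276,278,280): print(r,t['img'][r,180:212].max(1))
E
python3 m2.py
```

```text
sleeve tri [ 0.6332 -0.0165  0.2974] plane [ 0.6344 -0.0168  0.293 ]
pin tri [ 0.5647 -0.0211  0.2298]
[0.5579 0.0631 0.168 ] [ 0.5696 -0.1069  0.168 ] [ 0.5637 -0.0219  0.168 ] 0.17045078297490243 yaw 3.9450049982655884
xhead [0.5325 0.0818 0.162 ]
xhead [ 0.5447 -0.1259  0.162 ]
xhead [0.5756 0.084  0.162 ]
xhead [ 0.5908 -0.1243  0.162 ]
base [0.4918 0.0909 0.016 ]
base [ 0.5061 -0.145   0.016 ]
base [0.6196 0.1001 0.016 ]
base [ 0.6347 -0.136   0.016 ]
bolster [0.5096 0.026  0.03  ]
bolster [ 0.515  -0.0757  0.03  ]
edge yaw -8.914110528719274 y at .43 0.3114829540417748 y at .51 0.298935102429954
edge yaw -9.232774329248658 y at .43 0.2698472030993922 y at .51 0.2568430640534264
edge yaw -9.072849245705354 y at .43 0.2906633182694939 y at .51 0.2778882736214944
240 [121 117 115 115 115 116 116 116 137 185 214 217 217 217 219 219 211 203
 199 194 181 183 196 201 199 157  97  78  94 107 112 115]
255 [124 125 123 118 114 131 179 211 216 216 214 215 213 214 213 213 213 213
 212 212 210 198 151  95  78  98 111 114 114 113 113 114]
270 [121 120 139 187 217 220 214 202 194 193 192 189 192 200 206 209 210 204
 179 131  85  77  95 108 111 110 108 109 110 110 110 110]
274 [124 128 142 156 173 196 211 209 200 195 198 204 210 210 207 207 206 194
 149  93  78  96 109 111 112 112 111 111 111 111 110 110]
276 [123 123 122 122 121 121 121 115 110 113 115 122 128 130 140 159 172 155
 111  79  78  96 107 111 110 111 112 111 112 111 111 111]
278 [123 124 123 123 123 123 121 117 114 113 112 111 112 112 113 114 110 108
 106 105 107 109 112 112 113 112 112 113 112 111 112 112]
280 [122 122 121 123 121 123 121 120 115 113 111 112 112 113 112 112 112 113
 112 112 112 112 112 112 112 112 113 111 113 112 111 111]
```

```bash
cat >> m.py <<'E'
from scipy.spatial.transform import Rotation as Ro
def off(targets,yaw0=None,pos0=None):
    o=ctrl.get_obs();p=np.array(o['tool_pos']) if pos0 is None else np.array(pos0)
    y=o['orientation'][2] if yaw0 is None else yaw0
    R=Ro.from_euler('xyz',[180,0,y],degrees=True).as_matrix()
    for g in targets: print(np.array(g),'->',np.round(1000*R.T@(np.array(g)-p),1))
E
python3 - <<'E'
from m import *
t=snap('top')
f=ray(t,(198.3,231.9),.025);tail=ray(t,(189.7,275.7),.014)
a=np.radians(-9.05);d=np.array([np.cos(a),np.sin(a),0])
print(f,tail,tail+115*d/1000,'R',ray(t,(413.07,250.93),.018))
print('leadin end',ray(t,(260+170/5,145+503/5),.018),ray(t,(260+360/5,145+498/5),.018))
e=np.array([f[0],f[1],0]);g=e-.082*d
off([(.46,-.28,.26),(.46,.12,.26),(*g[:2],.10),(*g[:2],.014)],-159.104,(.241,-.631,.238))
E
```

```text
[0.5127 0.2762 0.025 ] [0.3978 0.2947 0.014 ] [0.5113 0.2766 0.014 ] R [ 0.4782 -0.2909  0.018 ]
leadin end [0.4839 0.023  0.018 ] [ 0.4892 -0.0772  0.018 ]
[ 0.46 -0.28  0.26] -> [-329.8  249.8  -22. ]
[0.46 0.12 0.26] -> [-472.5  623.5  -22. ]
[0.4317 0.2891 0.1   ] -> [-506.3  791.6  138. ]
[0.4317 0.2891 0.014 ] -> [-506.3  791.6  224. ]
```

Call:
jog_arm(
  motion=[
    {"offset": [-33,25,-3],"roll": 0.1,"hand": 87},
    {"offset": [-66,50,-5],"roll": 0.2,"hand": 87},
    {"offset": [-99,75,-8],"roll": 0.3,"hand": 87},
    {"offset": [-132,100,-10],"roll": 0.4,"hand": 87},
    {"offset": [-165,125,-13],"roll": 0.523,"hand": 87},
    {"offset": [-198,150,-15],"roll": 0.523,"hand": 87},
    {"offset": [-231,175,-18],"roll": 0.523,"hand": 87},
    {"offset": [-264,200,-20],"roll": 0.523,"hand": 87},
    {"offset": [-297,225,-22],"roll": 0.523,"hand": 87},
    {"offset": [-330,250,-22],"roll": 0.523,"hand": 87},
    {"offset": [-344,287,-22],"roll": 0.523,"hand": 87},
    {"offset": [-358,325,-22],"roll": 0.523,"hand": 87},
    {"offset": [-373,362,-22],"roll": 0.523,"hand": 87},
    {"offset": [-387,399,-22],"roll": 0.523,"hand": 87},
    {"offset": [-401,437,-22],"roll": 0.523,"hand": 87},
    {"offset": [-415,474,-22],"roll": 0.523,"hand": 87},
    {"offset": [-430,511,-22],"roll": 0.523,"hand": 87},
    {"offset": [-444,549,-22],"roll": 0.523,"hand": 87},
    {"offset": [-458,586,-22],"roll": 0.523,"hand": 87},
    {"offset": [-472,623,-22],"roll": 0.523,"hand": 87},
  ],
)

```text
clock: 2.02
tool_pos: [0.4589, 0.1218, 0.2601]
orientation: [179.9, 0.0, 171.0]
force: [0.0, -1.3, 0.2]
opening: 0.0871
```

```bash
python3 - <<'E'
from m import *
o=ctrl.get_obs();print(o)
off([(.4317,.2891,.10),(.4317,.2891,.014)])
E
```

```text
{'clock': 2.0167, 'joint_pos': array([  38.6938,    0.3723,  -21.5767,    0.0028,  -67.9809, -137.7372]), 'qvel': array([ 50.538 ,  11.2596,  11.066 ,   0.2222,   0.0815, -50.1801]), 'tau': array([ -4.8865, -31.9509,  27.4718,   6.5373,  -0.2044,   1.3546]), 'tool_pos': array([0.4589, 0.1218, 0.2601]), 'orientation': array([179.9499,   0.0491, 170.9577]), 'force': array([ 0.0371, -1.2749,  0.1784]), 'moment': array([-0.0337, -0.2139,  0.0472]), 'opening': 0.0870664834405369}
[0.4317 0.2891 0.1   ] -> [ 53.2 160.9 160.1]
[0.4317 0.2891 0.014 ] -> [ 53.2 160.9 246.1]
```

Call:
jog_arm(
  motion=[
    {"offset": [10,32,16],"roll": 0,"hand": 80},
    {"offset": [20,64,40],"roll": 0,"hand": 80},
    {"offset": [30,96,70],"roll": 0,"hand": 80},
    {"offset": [40,128,110],"roll": 0,"hand": 80},
    {"offset": [53,162,140],"roll": 0,"hand": 80},
    {"offset": [53,162,170],"roll": 0,"hand": 80},
    {"offset": [53,162,190],"roll": 0,"hand": 80},
    {"offset": [53,162,200],"roll": 0,"hand": 80},
    {"offset": [53,162,200],"roll": 0,"hand": 80},
    {"offset": [53,162,200],"roll": 0,"hand": 80},
  ],
)

```text
clock: 2.85
tool_pos: [0.4331, 0.288, 0.0601]
orientation: [-180.0, 0.0, 170.9]
force: [0.8, 0.5, 0.4]
opening: 0.0797
```

```bash
python3 - <<'E'
from m import *
o=ctrl.get_obs();print(o['clock'],o['tool_pos'],o['orientation'],o['force'],o['joint_pos'])
off([(.4317,.2891,.014)])
t=snap('top');i=t['img'][200:320,130:270];cv2.imwrite('pics/a.png',cv2.resize(i,None,fx=4,fy=4,interpolation=2)[:,:,::-1])
E
```

```text
2.85 [0.4331 0.288  0.0601] [-179.9781    0.0121  170.9376] [0.7926 0.4515 0.3579] [  55.2846   17.0052  -31.4513    0.0307  -41.5581 -154.37  ]
[0.4317 0.2891 0.014 ] -> [ 1.5  0.8 46.1]
```

View pics/a.png

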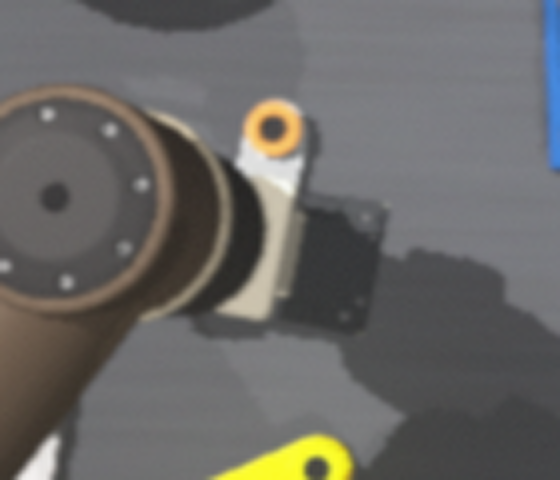

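The gripper straddles the tail, with the flange visible at crop (273,128). I'll lower and close.

Call:
jog_arm(
  motion=[
    {"offset": [1.5,1,15],"roll": 0,"hand": 80},
    {"offset": [1.5,1,30],"roll": 0,"hand": 80},
    {"offset": [1.5,1,40],"roll": 0,"hand": 80},
    {"offset": [1.5,1,46],"roll": 0,"hand": 80},
    {"offset": [1.5,1,46],"roll": 0,"hand": 60},
    {"offset": [1.5,1,46],"roll": 0,"hand": 45},
    {"offset": [1.5,1,46],"roll": 0,"hand": 30},
    {"offset": [1.5,1,46],"roll": 0,"hand": 30},
    {"offset": [1.5,1,46],"roll": 0,"hand": 30},
    {"offset": [1.5,1,46],"roll": 0,"hand": 30},
    {"offset": [1.5,1,46],"roll": 0,"hand": 30},
    {"offset": [1.5,1,46],"roll": 0,"hand": 30},
  ],
)

```text
clock: 3.9
tool_pos: [0.4316, 0.29, 0.014]
orientation: [179.9, 0.0, 171.0]
force: [-1.7, 1.5, 3.5]
opening: 0.042
```

```bash
python3 - <<'E'
from m import *
o=ctrl.get_obs();print(o['clock'],o['tool_pos'],o['orientation'],o['force'],o['moment'],o['opening'])
E
```

```text
3.9 [0.4316 0.29   0.014 ] [179.9341   0.0353 170.9608] [-1.6538  1.4972  3.5388] [0.6848 0.3489 0.0952] 0.04195879819207061
```

Call:
jog_arm(
  motion=[
    {"offset": [0,0,-5],"roll": 0,"hand": 30},
    {"offset": [0,0,-10],"roll": 0,"hand": 30},
    {"offset": [0,0,-16],"roll": 0,"hand": 30},
    {"offset": [0,0,-24],"roll": 0,"hand": 30},
    {"offset": [0,0,-34],"roll": 0,"hand": 30},
    {"offset": [0,0,-44],"roll": 0,"hand": 30},
    {"offset": [0,0,-54],"roll": 0,"hand": 30},
    {"offset": [0,0,-60],"roll": 0,"hand": 30},
    {"offset": [0,0,-60],"roll": 0,"hand": 30},
    {"offset": [0,0,-60],"roll": 0,"hand": 30},
  ],
)

```text
clock: 4.73
tool_pos: [0.4314, 0.2895, 0.0741]
orientation: [179.9, 0.0, 170.9]
force: [-0.6, -0.4, -6.2]
opening: 0.0418
```

```bash
cat > fl.py <<'E'
from m import *
# flange top centre by two views
def flange(bt,bs):
    t=snap('top');s=snap('side');out=[]
    for q,b in((t,bt),(s,bs)):
        h=cv2.cvtColor(q['img'],cv2.COLOR_RGB2HSV);out.append(ell(blob(cv2.inRange(h,(8,130,80),(24,255,255)),b)))
    return t,s,out,tri(t,out[0],s,out[1])
E
python3 - <<'E'
from fl import *
o=ctrl.get_obs();print(o['clock'],o['tool_pos'],o['orientation'],o['force'],o['moment'],o['opening'])
t,s,e,p=flange((180,205,225,250),(245,270,310,325));print(e,p)
cv2.imwrite('pics/b.png',cv2.resize(s['img'][230:340,230:370],None,fx=5,fy=5,interpolation=2)[:,:,::-1])
E
```

```text
4.7333 [0.4314 0.2895 0.0741] [179.9373   0.0204 170.9251] [-0.5914 -0.3664 -6.2417] [-0.0458  0.2337  0.0551] 0.041786053838483196
[(194.9903564453125, 229.08653259277344), (274.15875244140625, 293.9765319824219)] [0.5138 0.2757 0.0792]
```

View pics/b.png

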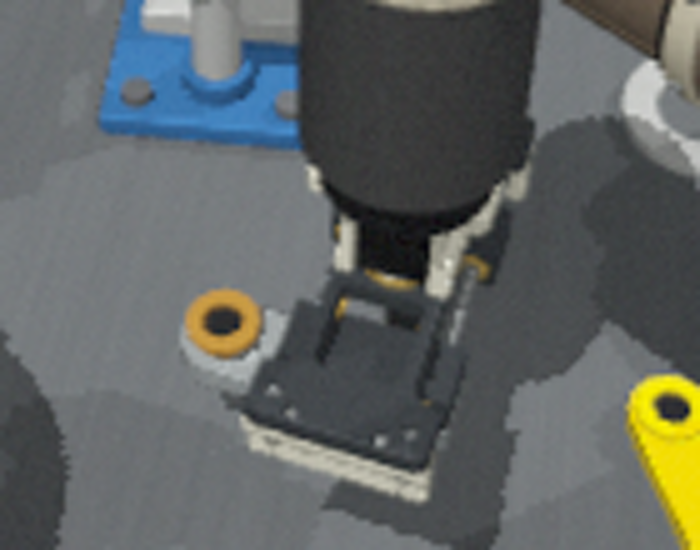

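The lug hangs level: the flange rose 59 mm for a 60 mm lift, and it shows at crop (223,322) with no droop. Next I'll carry it in front of the nest.

```bash
python3 - <<'E'
from m import *
a=np.array([.5637,-.0218]);d=np.array([np.cos(np.radians(3.8)),np.sin(np.radians(3.8))])
q=a-d*(.0815+.068);print(q,180+3.8-170.93)
off([(.41,.2600,.074),(*q,.074)])
E
```

```text
[ 0.4145 -0.0317] 12.870000000000005
[0.41  0.26  0.074] -> [ 16.2 -32.   -0.8]
[ 0.4145 -0.0317  0.074 ] -> [ -34.3 -319.4   -0.8]
```

Call:
jog_arm(
  motion=[
    {"offset": [6,-10,0],"roll": -0.02,"hand": 30},
    {"offset": [14,-24,0],"roll": -0.05,"hand": 30},
    {"offset": [14,-42,0],"roll": -0.08,"hand": 30},
    {"offset": [11,-64,0],"roll": -0.11,"hand": 30},
    {"offset": [7,-88,0],"roll": -0.14,"hand": 30},
    {"offset": [3,-112,0],"roll": -0.17,"hand": 30},
    {"offset": [-2,-136,0],"roll": -0.2,"hand": 30},
    {"offset": [-6,-160,0],"roll": -0.225,"hand": 30},
    {"offset": [-10,-184,0],"roll": -0.225,"hand": 30},
    {"offset": [-15,-208,0],"roll": -0.225,"hand": 30},
    {"offset": [-19,-232,0],"roll": -0.225,"hand": 30},
    {"offset": [-23,-256,0],"roll": -0.225,"hand": 30},
    {"offset": [-27,-280,0],"roll": -0.225,"hand": 30},
    {"offset": [-31,-300,0],"roll": -0.225,"hand": 30},
    {"offset": [-33,-312,0],"roll": -0.225,"hand": 30},
    {"offset": [-34,-318,0],"roll": -0.225,"hand": 30},
    {"offset": [-34,-319,0],"roll": -0.225,"hand": 30},
    {"offset": [-34,-319,0],"roll": -0.225,"hand": 30},
    {"offset": [-34,-319,0],"roll": -0.225,"hand": 30},
  ],
)

```text
clock: 6.42
tool_pos: [0.4146, -0.0306, 0.0735]
orientation: [180.0, -0.0, -176.1]
force: [0.4, -0.9, -5.2]
opening: 0.0416
```

```bash
cat > st.py <<'E'
from fl import *
o=ctrl.get_obs();print(o['clock'],o['tool_pos'],o['orientation'],o['force'],o['moment'],o['opening'])
E
python3 - <<'E'
from st import *
t=snap('top');s=snap('side')
cv2.imwrite('pics/c.png',np.hstack([cv2.resize(q[y:y+100,x:x+100],(400,400),interpolation=2) for q,x,y in((t['img'],265,170),(s['img'],235,165))])[:,:,::-1])
E
```

```text
6.4167 [ 0.4146 -0.0306  0.0735] [ 179.9991   -0.0037 -176.1499] [ 0.3852 -0.8913 -5.2243] [0.0136 0.1657 0.0188] 0.04157804162908648
```

View pics/c.png

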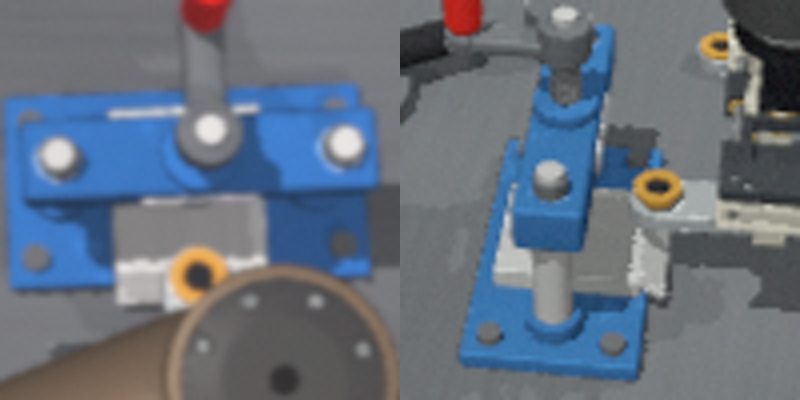

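The lug is in front of the nest, with its flange at top crop (198,275) and side crop (657,188). I'll check its lateral offset against the screw axis.

```bash
python3 - <<'E'
from st import *
t,s,e,p=flange((290,225,335,250),(380-160+10,195,320,230));print(e,p)
a=np.array([.5637,-.0218]);th=np.radians(3.8);d=np.array([np.cos(th),np.sin(th)]);n=np.array([-d[1],d[0]])
for q in(p,ray(t,e[0],.0845)): v=q[:2]-a;print('eye rel press',v@d,v@n)
v=o['tool_pos'][:2]-a;print('tcp',v@d,v@n)
E
```

```text
6.5167 [ 0.4147 -0.0304  0.0736] [ 179.9978    0.0038 -176.1149] [-0.1035 -0.1972 -5.229 ] [-0.0331  0.2034 -0.0262] 0.041625381880071824
[(313.9842529296875, 238.1156463623047), (299.0, 211.8252410888672)] [ 0.4984 -0.0252  0.0784]
eye rel press -0.06533820962037531 0.0008873400292020456
eye rel press -0.06524130837770278 0.0013202718211278407
tcp -0.14920747775806087 0.0013148785927456653
```

Call:
jog_arm(
  motion=[
    {"offset": [0,-1,7],"roll": 0.0,"hand": 30},
    {"offset": [0,-1.2,14],"roll": 0.0,"hand": 30},
    {"offset": [-2,-1.2,20],"roll": 0.0,"hand": 30},
    {"offset": [-8,-1.2,20],"roll": 0.0,"hand": 30},
    {"offset": [-16,-1.2,20],"roll": 0.0,"hand": 30},
    {"offset": [-24,-1.2,20],"roll": 0.0,"hand": 30},
    {"offset": [-32,-1.2,20],"roll": 0.0,"hand": 30},
    {"offset": [-40,-1.2,20],"roll": 0.0,"hand": 30},
    {"offset": [-48,-1.2,20],"roll": 0.0,"hand": 30},
    {"offset": [-52,-1.2,20],"roll": 0.0,"hand": 30},
    {"offset": [-52,-1.2,20],"roll": 0.0,"hand": 30},
    {"offset": [-52,-1.2,20],"roll": 0.0,"hand": 30},
  ],
)

```text
clock: 7.62
tool_pos: [0.4665, -0.0288, 0.0534]
orientation: [-180.0, -0.0, -176.2]
force: [-0.0, 0.1, -5.7]
opening: 0.0418
```

Call:
jog_arm(
  motion=[
    {"offset": [0,0,2],"roll": 0.0,"hand": 30},
    {"offset": [0,0,4],"roll": 0.0,"hand": 30},
    {"offset": [0,0,6],"roll": 0.0,"hand": 30},
    {"offset": [0,0,6],"roll": 0.0,"hand": 30},
  ],
)

```text
clock: 7.95
tool_pos: [0.466, -0.0289, 0.0474]
orientation: [-180.0, -0.0, -176.2]
force: [-4.4, 0.8, -0.0]
opening: 0.0417
```

Call:
jog_arm(
  motion=[
    {"offset": [0,0,0],"roll": 0.0,"hand": 30},
    {"offset": [0,0,0],"roll": 0.0,"hand": 30},
  ],
)

```text
clock: 8.12
tool_pos: [0.4663, -0.0288, 0.0477]
orientation: [-180.0, -0.0, -176.2]
force: [-3.1, 0.1, -0.6]
opening: 0.0417
```

Call:
jog_arm(
  motion=[
    {"offset": [0,0,0.5],"roll": 0.0,"hand": 30},
    {"offset": [0,0,0.5],"roll": 0.0,"hand": 30},
  ],
)

```text
clock: 8.28
tool_pos: [0.4665, -0.0288, 0.0471]
orientation: [180.0, 0.0, -176.2]
force: [-2.7, 0.1, -0.2]
opening: 0.0418
```

Call:
jog_arm(
  motion=[
    {"offset": [0,0,0.5],"roll": 0.0,"hand": 30},
    {"offset": [0,0,1],"roll": 0.0,"hand": 30},
    {"offset": [0,0,1],"roll": 0.0,"hand": 30},
  ],
)

```text
clock: 8.53
tool_pos: [0.4666, -0.0288, 0.0463]
orientation: [-180.0, -0.0, -176.2]
force: [-3.1, 0.2, 2.8]
opening: 0.0416
```

```bash
python3 - <<'E'
from st import *
s=snap('side')
cv2.imwrite('pics/d.png',cv2.resize(s['img'][170:260,245:345],(800,720),interpolation=2)[:600,:,::-1])
E
```

```text
8.5333 [ 0.4666 -0.0288  0.0463] [-179.9942   -0.001  -176.1607] [-3.1358  0.2456  2.8281] [0.1566 1.4507 0.1707] 0.04160488073815861
```

View pics/d.png

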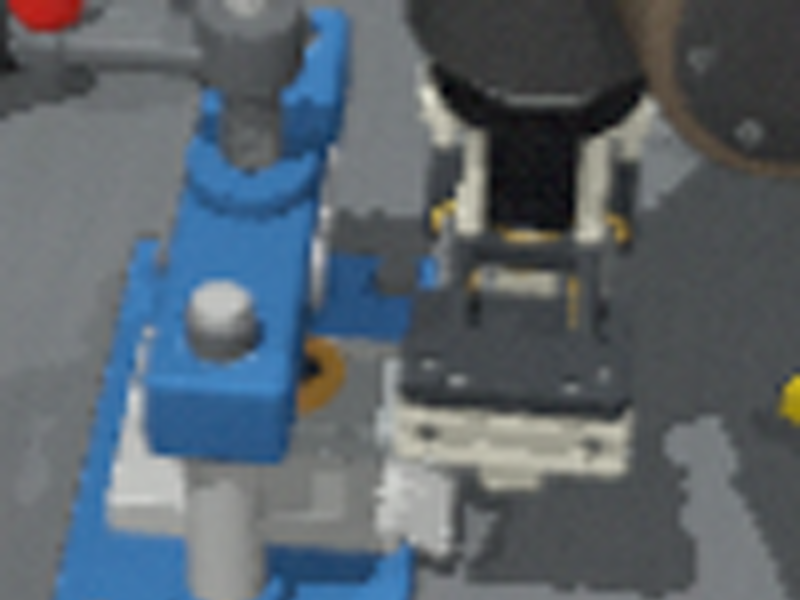

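Call:
jog_arm(
  motion=[
    {"offset": [-2,0,0],"roll": 0.0,"hand": 30},
    {"offset": [-4,0,0],"roll": 0.0,"hand": 30},
    {"offset": [-6,0,0],"roll": 0.0,"hand": 30},
    {"offset": [-8,0,0],"roll": 0.0,"hand": 30},
    {"offset": [-8,0,0],"roll": 0.0,"hand": 30},
  ],
)

```text
clock: 9.0
tool_pos: [0.4734, -0.0287, 0.0461]
orientation: [-180.0, -0.1, -176.2]
force: [-9.1, -1.8, 9.8]
opening: 0.0415
```

Call:
jog_arm(
  motion=[
    {"offset": [-1,0,0],"roll": 0.0,"hand": 30},
    {"offset": [-2,0,0],"roll": 0.0,"hand": 30},
    {"offset": [-2,0,0],"roll": 0.0,"hand": 30},
  ],
)

```text
clock: 9.25
tool_pos: [0.4749, -0.0287, 0.0461]
orientation: [-180.0, -0.2, -176.2]
force: [-9.7, -0.7, 9.7]
opening: 0.0418
```

Call:
jog_arm(
  motion=[
    {"offset": [0,0,-0.7],"roll": 0.0,"hand": 30},
    {"offset": [0,0,-0.7],"roll": 0.0,"hand": 30},
    {"offset": [0,0,-0.7],"roll": 0.0,"hand": 30},
  ],
)

```text
clock: 9.5
tool_pos: [0.4768, -0.028, 0.0467]
orientation: [180.0, 0.0, -176.2]
force: [-2.0, -1.1, -1.4]
opening: 0.0415
```

Call:
jog_arm(
  motion=[
    {"offset": [-0.7,0,0],"roll": 0.0,"hand": 30},
    {"offset": [-1.5,0,0],"roll": 0.0,"hand": 30},
    {"offset": [-1.5,0,0],"roll": 0.0,"hand": 30},
  ],
)

```text
clock: 9.75
tool_pos: [0.4784, -0.0279, 0.0467]
orientation: [180.0, 0.0, -176.2]
force: [-1.8, -0.7, -1.2]
opening: 0.0414
```

Call:
jog_arm(
  motion=[
    {"offset": [-0.7,0,0],"roll": 0.0,"hand": 30},
    {"offset": [-1.5,0,0],"roll": 0.0,"hand": 30},
    {"offset": [-1.5,0,0],"roll": 0.0,"hand": 30},
  ],
)

```text
clock: 10.0
tool_pos: [0.4798, -0.0278, 0.0467]
orientation: [180.0, 0.0, -176.2]
force: [-1.9, 0.8, -0.8]
opening: 0.0418
```

Call:
jog_arm(
  motion=[
    {"offset": [-0.7,0,0],"roll": 0.0,"hand": 30},
    {"offset": [-1.5,0,0],"roll": 0.0,"hand": 30},
    {"offset": [-1.5,0,0],"roll": 0.0,"hand": 30},
  ],
)

```text
clock: 10.25
tool_pos: [0.4803, -0.0279, 0.0465]
orientation: [-180.0, -0.1, -176.2]
force: [-5.1, 0.6, -1.3]
opening: 0.0415
```

Call:
jog_arm(
  motion=[
    {"offset": [-0.5,0,0],"roll": 0.0,"hand": 30},
    {"offset": [-1,0,0],"roll": 0.0,"hand": 30},
    {"offset": [-1,0,0],"roll": 0.0,"hand": 30},
  ],
)

```text
clock: 10.5
tool_pos: [0.4804, -0.0279, 0.0463]
orientation: [-180.0, -0.2, -176.2]
force: [-8.0, 1.9, 0.0]
opening: 0.0416
```

Call:
jog_arm(
  motion=[
    {"offset": [-1,0,0],"roll": 0.0,"hand": 30},
    {"offset": [-2,0,0],"roll": 0.0,"hand": 30},
    {"offset": [-2,0,0.5],"roll": 0.0,"hand": 30},
    {"offset": [-2,0,0.8],"roll": 0.0,"hand": 30},
    {"offset": [-2,0,0.8],"roll": 0.0,"hand": 30},
  ],
)

```text
clock: 10.92
tool_pos: [0.4805, -0.028, 0.0461]
orientation: [-180.0, -0.3, -176.2]
force: [-17.5, 5.7, 17.6]
opening: 0.0415
```

```bash
python3 - <<'E'
from st import *
E
```

```text
10.9167 [ 0.4805 -0.028   0.0461] [-179.9685   -0.3408 -176.1893] [-17.5259   5.6899  17.6264] [2.2052 6.3817 0.2966] 0.04152174159672186
```

Call:
jog_arm(
  motion=[
    {"offset": [0,0.5,-0.8],"roll": 0.0,"hand": 30},
    {"offset": [0,1,-0.8],"roll": 0.0,"hand": 30},
    {"offset": [0,1,-0.8],"roll": 0.0,"hand": 30},
  ],
)

```text
clock: 11.17
tool_pos: [0.4807, -0.0275, 0.0462]
orientation: [-179.9, -0.3, -176.2]
force: [-12.1, 0.3, 5.4]
opening: 0.0414
```

Call:
jog_arm(
  motion=[
    {"offset": [0,0.5,0],"roll": 0.0,"hand": 30},
    {"offset": [0,1,0],"roll": 0.0,"hand": 30},
    {"offset": [0,1,0],"roll": 0.0,"hand": 30},
  ],
)

```text
clock: 11.42
tool_pos: [0.4813, -0.0266, 0.0462]
orientation: [-179.9, -0.3, -176.2]
force: [-9.1, -3.2, 3.6]
opening: 0.0414
```

Call:
jog_arm(
  motion=[
    {"offset": [-0.5,0.5,0],"roll": 0.0,"hand": 30},
    {"offset": [-1,1,0],"roll": 0.0,"hand": 30},
    {"offset": [-1,1,0],"roll": 0.0,"hand": 30},
  ],
)

```text
clock: 11.67
tool_pos: [0.482, -0.0258, 0.0462]
orientation: [-179.9, -0.3, -176.2]
force: [-10.1, -2.6, 3.7]
opening: 0.0419
```

Call:
jog_arm(
  motion=[
    {"offset": [-0.5,0.5,0],"roll": 0.0,"hand": 30},
    {"offset": [-0.5,1,0],"roll": 0.0,"hand": 30},
    {"offset": [-0.5,1,0],"roll": 0.0,"hand": 30},
  ],
)

```text
clock: 11.92
tool_pos: [0.4828, -0.0246, 0.0463]
orientation: [-179.9, -0.3, -176.2]
force: [-7.5, -3.5, 1.8]
opening: 0.0417
```

Call:
jog_arm(
  motion=[
    {"offset": [-0.5,0.5,0],"roll": 0.0,"hand": 30},
    {"offset": [-0.5,1,0],"roll": 0.0,"hand": 30},
    {"offset": [-0.5,1,0],"roll": 0.0,"hand": 30},
  ],
)

```text
clock: 12.17
tool_pos: [0.4828, -0.0243, 0.0462]
orientation: [-179.9, -0.3, -176.3]
force: [-8.4, -8.2, 3.2]
opening: 0.0418
```

```bash
python3 - <<'E'
from st import *
t=snap('top');s=snap('side')
cv2.imwrite('pics/e.png',np.hstack([cv2.resize(q[y:y+70,x:x+70],(400,400),interpolation=2) for q,x,y in((t['img'],285,190),(s['img'],250,195))])[:,:,::-1])
E
```

```text
12.1667 [ 0.4828 -0.0243  0.0462] [-179.888    -0.3227 -176.2696] [-8.4124 -8.1734  3.2382] [-2.6992  2.8285 -0.4305] 0.04184958853850977
```

View pics/e.png

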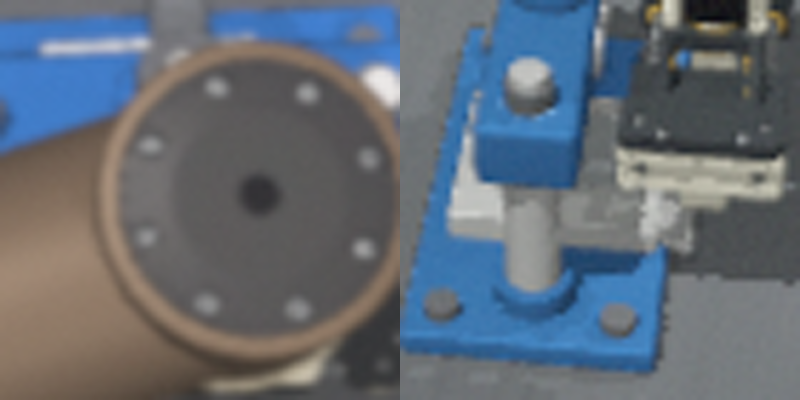

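Call:
jog_arm(
  motion=[
    {"offset": [-1,-0.5,0],"roll": 0.0,"hand": 30},
    {"offset": [-2,-1,0],"roll": 0.0,"hand": 30},
    {"offset": [-2,-1,0],"roll": 0.0,"hand": 30},
  ],
)

```text
clock: 12.52
tool_pos: [0.483, -0.0246, 0.0462]
orientation: [-179.9, -0.5, -176.3]
force: [-18.0, 1.9, 13.1]
opening: 0.0422
```

Call:
jog_arm(
  motion=[
    {"offset": [0,-0.4,0],"roll": 0.0,"hand": 30},
    {"offset": [0,-0.8,0],"roll": 0.0,"hand": 30},
    {"offset": [0,-0.8,0],"roll": 0.0,"hand": 30},
  ],
)

```text
clock: 12.77
tool_pos: [0.4831, -0.0248, 0.0462]
orientation: [-180.0, -0.5, -176.3]
force: [-18.0, 5.3, 13.7]
opening: 0.0417
```

Call:
jog_arm(
  motion=[
    {"offset": [1,0.5,0],"roll": 0.0,"hand": 30},
    {"offset": [2.5,0.7,-0.2],"roll": 0.0,"hand": 30},
    {"offset": [2.5,0.7,-0.2],"roll": 0.0,"hand": 30},
  ],
)

```text
clock: 13.02
tool_pos: [0.4829, -0.0245, 0.0464]
orientation: [-179.9, -0.2, -176.2]
force: [-7.3, -3.2, -1.2]
opening: 0.0417
```

Call:
jog_arm(
  motion=[
    {"offset": [0,0,0],"roll": 0.0,"hand": 46},
    {"offset": [0,0,0],"roll": 0.0,"hand": 52},
    {"offset": [0,0,0],"roll": 0.0,"hand": 60},
    {"offset": [0,0,0],"roll": 0.0,"hand": 60},
    {"offset": [0,0,0],"roll": 0.0,"hand": 60},
  ],
)

```text
clock: 13.43
tool_pos: [0.4861, -0.0233, 0.0473]
orientation: [180.0, 0.1, -176.2]
force: [0.5, -0.6, 0.6]
opening: 0.0593
```

Call:
jog_arm(
  motion=[
    {"offset": [0,0,-8],"roll": 0.0,"hand": 65},
    {"offset": [0,0,-20],"roll": 0.0,"hand": 65},
    {"offset": [4,0,-40],"roll": 0.0,"hand": 65},
    {"offset": [12,0,-70],"roll": 0.0,"hand": 65},
    {"offset": [18,0,-100],"roll": 0.0,"hand": 65},
    {"offset": [18,0,-130],"roll": 0.0,"hand": 65},
    {"offset": [18,0,-165],"roll": 0.0,"hand": 65},
    {"offset": [18,0,-200],"roll": 0.0,"hand": 65},
    {"offset": [18,0,-235],"roll": 0.0,"hand": 65},
    {"offset": [10,0,-270],"roll": 0.0,"hand": 65},
    {"offset": [0,0,-300],"roll": 0.0,"hand": 65},
    {"offset": [-20,0,-310],"roll": 0.0,"hand": 65},
    {"offset": [-50,0,-310],"roll": 0.0,"hand": 65},
    {"offset": [-85,0,-310],"roll": 0.0,"hand": 65},
    {"offset": [-120,0,-310],"roll": 0.0,"hand": 65},
    {"offset": [-142,0,-310],"roll": 0.0,"hand": 65},
    {"offset": [-150,-1,-310],"roll": 0.0,"hand": 65},
    {"offset": [-150,-1,-310],"roll": 0.0,"hand": 65},
    {"offset": [-150,-1,-310],"roll": 0.0,"hand": 65},
  ],
)

```text
clock: 15.02
tool_pos: [0.6347, -0.0147, 0.3568]
orientation: [-180.0, -0.0, -176.2]
force: [-0.8, -0.6, -0.1]
opening: 0.065
```

```bash
python3 - <<'E'
from st import *
print(o['joint_pos'])
t=snap('top');s=snap('side')
cv2.imwrite('pics/f.png',np.hstack([cv2.resize(q[y:y+100,x:x+100],(400,400),interpolation=2) for q,x,y in((t['img'],265,170),(s['img'],225,150))])[:,:,::-1])
off([(.6357,-.0146,.252)])
E
```

```text
15.0167 [ 0.6347 -0.0147  0.3568] [-179.9924   -0.0497 -176.1886] [-0.7702 -0.5543 -0.0823] [-0.0618  0.0467  0.0138] 0.06496902572103636
[  16.2572   14.0107    6.7442   -0.0033  -82.7837 -102.4455]
[ 0.6357 -0.0146  0.252 ] -> [ -1.5  -0.  105.8]
```

View pics/f.png

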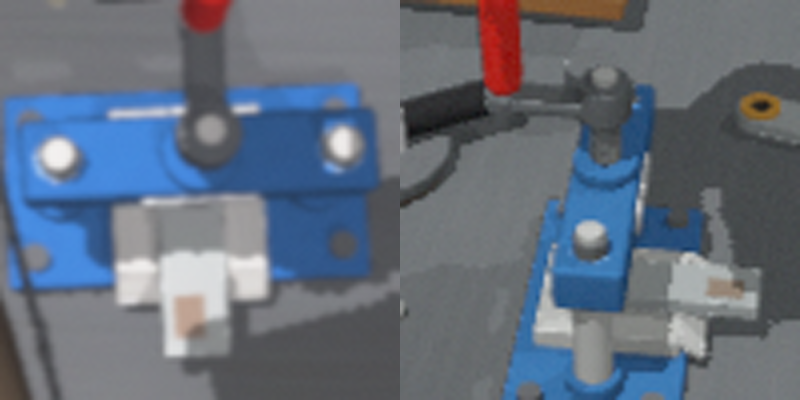

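The lug lies flat on the bolster, its tail end at top crop (196,355), edges near columns 162 and 230. I'll check that numerically against the axis.

```bash
python3 - <<'E'
from st import *
t=snap('top');a=np.array([.5637,-.0218]);th=np.radians(3.8);d=np.array([np.cos(th),np.sin(th)]);n=np.array([-d[1],d[0]])
g=t['img'].max(2).astype(int)
P=lambda u,v:((lambda w:(round(w@d*1000,1),round(w@n*1000,1)))(ray(t,(u,v),.0465)[:2]-a))
for r in(247,250,253,256):
    print(r,g[r,300:328]); 
for c in(308,311,314,317): print(c,g[250:264,c],[P(c,r) for r in(257,258,259)])
print([P(u,r) for r in(245,250,255) for u in(305.5,322.5)])
E
```

```text
15.1167 [ 0.6342 -0.0147  0.3578] [ 179.9909    0.0399 -176.1733] [-0.0356  0.3957  0.2763] [0.002  0.0173 0.0319] 0.06493060212981291
247 [ 97  99  99  99 112 157 201 215 207 197 192 192 191 191 191 197 209 218
 220 221 215 181 131  94  87  88  93 108]
250 [134 136 135 135 136 153 194 215 211 198 193 191 191 188 181 180 189 194
 181 164 158 146 118  94  87  86  92 112]
253 [133 134 132 133 131 145 190 216 213 203 194 181 157 136 123 124 128 133
 138 140 143 145 126  96  85  86  90 105]
256 [135 134 134 133 131 142 192 221 225 223 217 185 151 142 141 142 141 141
 140 140 139 135 115  92  89  86  87  86]
308 [211 210 212 213 216 221 225 225 211 149 128 132 133 132] [(np.float64(-109.7), np.float64(16.3)), (np.float64(-112.3), np.float64(16.4)), (np.float64(-114.9), np.float64(16.5))]
311 [191 191 188 181 173 177 185 185 171 119  93  93  98 113] [(np.float64(-110.0), np.float64(8.6)), (np.float64(-112.6), np.float64(8.7)), (np.float64(-115.2), np.float64(8.8))]
314 [181 156 132 123 127 137 141 144 140 105  86  87  90 106] [(np.float64(-110.3), np.float64(0.8)), (np.float64(-112.9), np.float64(1.0)), (np.float64(-115.5), np.float64(1.1))]
317 [194 154 137 133 135 139 141 138 123  98  85  85  92 106] [(np.float64(-110.6), np.float64(-6.9)), (np.float64(-113.2), np.float64(-6.7)), (np.float64(-115.8), np.float64(-6.6))]
[(np.float64(-78.6), np.float64(21.2)), (np.float64(-80.3), np.float64(-22.6)), (np.float64(-91.5), np.float64(21.8)), (np.float64(-93.2), np.float64(-21.9)), (np.float64(-104.3), np.float64(22.4)), (np.float64(-106.1), np.float64(-21.3))]
```

Call:
jog_arm(
  motion=[
    {"offset": [-1.5,0,25],"roll": 0.0,"hand": 65},
    {"offset": [-1.5,0,50],"roll": 0.0,"hand": 65},
    {"offset": [-1.5,0,75],"roll": 0.0,"hand": 65},
    {"offset": [-1.5,0,95],"roll": 0.0,"hand": 65},
    {"offset": [-1.5,0,105],"roll": 0.0,"hand": 65},
    {"offset": [-1.5,0,105],"roll": 0.0,"hand": 50},
    {"offset": [-1.5,0,105],"roll": 0.0,"hand": 50},
  ],
)

```text
clock: 15.75
tool_pos: [0.6365, -0.0145, 0.2531]
orientation: [-180.0, 0.1, -176.2]
force: [0.2, -0.7, 0.5]
opening: 0.057
```

Call:
jog_arm(
  motion=[
    {"offset": [0,0,0],"roll": 0.0,"hand": 35},
    {"offset": [0,0,0],"roll": 0.0,"hand": 30},
    {"offset": [0,0,0],"roll": 0.0,"hand": 26},
    {"offset": [0,0,0],"roll": 0.0,"hand": 22},
    {"offset": [0,0,0],"roll": 0.0,"hand": 18},
    {"offset": [0,0,0],"roll": 0.0,"hand": 18},
    {"offset": [0,0,0],"roll": 0.0,"hand": 18},
  ],
)

```text
clock: 16.33
tool_pos: [0.6368, -0.0144, 0.2526]
orientation: [180.0, 0.1, -176.2]
force: [-0.7, 1.3, 3.1]
opening: 0.0265
```

```bash
cat > w.py <<'E'
import numpy as np,sys
a0,a1,n=float(sys.argv[1]),float(sys.argv[2]),int(sys.argv[3])
# tool yaw -176.2: -x_tool = press x ; y_tool = press y ; z down. clockwise from above.
f=lambda a:np.array([-70*np.cos(a),-70*np.sin(a),4.46*a])
for a in np.linspace(a0,a1,n+1)[1:]: print('%.2f'%a,(f(a)-f(a0)).round(1).tolist())
E
python3 w.py 0 1.6 20
python3 - <<'E'
from st import *
E
```

```text
0.08 [0.2, -5.6, 0.4]
0.16 [0.9, -11.2, 0.7]
0.24 [2.0, -16.6, 1.1]
0.32 [3.6, -22.0, 1.4]
0.40 [5.5, -27.3, 1.8]
0.48 [7.9, -32.3, 2.1]
0.56 [10.7, -37.2, 2.5]
0.64 [13.9, -41.8, 2.9]
0.72 [17.4, -46.2, 3.2]
0.80 [21.2, -50.2, 3.6]
0.88 [25.4, -54.0, 3.9]
0.96 [29.9, -57.3, 4.3]
1.04 [34.6, -60.4, 4.6]
1.12 [39.5, -63.0, 5.0]
1.20 [44.6, -65.2, 5.4]
1.28 [49.9, -67.1, 5.7]
1.36 [55.4, -68.5, 6.1]
1.44 [60.9, -69.4, 6.4]
1.52 [66.4, -69.9, 6.8]
1.60 [72.0, -70.0, 7.1]
16.3333 [ 0.6368 -0.0144  0.2526] [ 179.9964    0.0506 -176.1657] [-0.6587  1.3029  3.1299] [ 0.3648  0.3481 -0.0293] 0.026519893338201418
```

Call:
jog_arm(
  motion=[
    {"offset": [0.2,-5.6,0.4],"roll": 0,"hand": 18},
    {"offset": [0.9,-11.2,0.7],"roll": 0,"hand": 18},
    {"offset": [2.0,-16.6,1.1],"roll": 0,"hand": 18},
    {"offset": [3.6,-22.0,1.4],"roll": 0,"hand": 18},
    {"offset": [5.5,-27.3,1.8],"roll": 0,"hand": 18},
    {"offset": [7.9,-32.3,2.1],"roll": 0,"hand": 18},
    {"offset": [10.7,-37.2,2.5],"roll": 0,"hand": 18},
    {"offset": [13.9,-41.8,2.9],"roll": 0,"hand": 18},
    {"offset": [17.4,-46.2,3.2],"roll": 0,"hand": 18},
    {"offset": [21.2,-50.2,3.6],"roll": 0,"hand": 18},
  ],
)

```text
clock: 17.17
tool_pos: [0.6189, -0.0659, 0.249]
orientation: [180.0, 0.1, -176.2]
force: [-1.6, 5.1, 6.2]
opening: 0.0268
```

```bash
cat > q.py <<'E'
# A0 = commanded angle; report tangential/radial force
from m import *
C=np.array([.6368,-.0144]);
def rep(ac,print_=True):
    o=ctrl.get_obs();th=np.radians(3.83);d=np.array([np.cos(th),np.sin(th)]);n=np.array([-d[1],d[0]])
    c=C-.07*d;v=o['tool_pos'][:2]-c;r=np.hypot(*v);a=np.arctan2(-(v@n),v@d)%(2*np.pi)
    er=v/r;et=-np.array([-er[1],er[0]]) # clockwise
    F=o['force'];print('t %.2f z %.4f ang %.3f (cmd %.2f) r %.1f | resist tang %.1f radial %.1f Fz %.1f open %.4f'%(o['clock'],o['tool_pos'][2],a,ac,r*1000,-F[:2]@et,F[:2]@er,F[2],o['opening']))
rep(float(sys.argv[1]))
E
python3 q.py 0.8; python3 w.py .8 2.4 20
```

```text
t 17.17 z 0.2490 ang 0.801 (cmd 0.80) r 69.9 | resist tang 2.7 radial -4.6 Fz 6.2 open 0.0268
0.88 [4.2, -3.7, 0.4]
0.96 [8.6, -7.1, 0.7]
1.04 [13.3, -10.2, 1.1]
1.12 [18.3, -12.8, 1.4]
1.20 [23.4, -15.0, 1.8]
1.28 [28.7, -16.8, 2.1]
1.36 [34.1, -18.2, 2.5]
1.44 [39.6, -19.2, 2.9]
1.52 [45.2, -19.7, 3.2]
1.60 [50.8, -19.8, 3.6]
1.68 [56.4, -19.4, 3.9]
1.76 [61.9, -18.5, 4.3]
1.84 [67.4, -17.3, 4.6]
1.92 [72.7, -15.6, 5.0]
2.00 [77.9, -13.4, 5.4]
2.08 [82.9, -10.9, 5.7]
2.16 [87.7, -8.0, 6.1]
2.24 [92.2, -4.7, 6.4]
2.32 [96.4, -1.0, 6.8]
2.40 [100.4, 2.9, 7.1]
```

Call:
jog_arm(
  motion=[
    {"offset": [4.2,-3.7,0.3],"roll": 0,"hand": 18},
    {"offset": [8.6,-7.1,0.6],"roll": 0,"hand": 18},
    {"offset": [13.3,-10.2,0.9],"roll": 0,"hand": 18},
    {"offset": [18.3,-12.8,1.2],"roll": 0,"hand": 18},
    {"offset": [23.4,-15.0,1.6],"roll": 0,"hand": 18},
    {"offset": [28.7,-16.6,2.0],"roll": 0,"hand": 18},
    {"offset": [34.1,-17.8,2.3],"roll": 0,"hand": 18},
    {"offset": [39.6,-18.6,2.7],"roll": 0,"hand": 18},
    {"offset": [45.2,-19.0,3.0],"roll": 0,"hand": 18},
    {"offset": [50.8,-19.0,3.4],"roll": 0,"hand": 18},
  ],
)

```text
clock: 18.0
tool_pos: [0.5694, -0.0888, 0.2454]
orientation: [-180.0, 0.1, -176.2]
force: [2.1, 0.4, 6.4]
opening: 0.0265
```

```bash
python3 q.py 1.6; python3 w.py 1.6 2.8 15
```

```text
t 18.00 z 0.2454 ang 1.603 (cmd 1.60) r 69.8 | resist tang 2.1 radial -0.3 Fz 6.4 open 0.0265
1.68 [5.6, 0.4, 0.4]
1.76 [11.1, 1.2, 0.7]
1.84 [16.6, 2.5, 1.1]
1.92 [21.9, 4.2, 1.4]
2.00 [27.1, 6.3, 1.8]
2.08 [32.1, 8.9, 2.1]
2.16 [36.9, 11.8, 2.5]
2.24 [41.4, 15.1, 2.9]
2.32 [45.6, 18.7, 3.2]
2.40 [49.6, 22.7, 3.6]
2.48 [53.2, 27.0, 3.9]
2.56 [56.4, 31.5, 4.3]
2.64 [59.3, 36.3, 4.6]
2.72 [61.8, 41.3, 5.0]
2.80 [63.9, 46.5, 5.4]
```

Call:
jog_arm(
  motion=[
    {"offset": [5.6,0.4,0.2],"roll": 0,"hand": 18},
    {"offset": [11.1,1.2,0.5],"roll": 0,"hand": 18},
    {"offset": [16.6,2.5,0.8],"roll": 0,"hand": 18},
    {"offset": [21.9,4.2,1.1],"roll": 0,"hand": 18},
    {"offset": [27.1,6.3,1.5],"roll": 0,"hand": 18},
    {"offset": [32.1,8.9,1.8],"roll": 0,"hand": 18},
    {"offset": [36.9,11.8,2.2],"roll": 0,"hand": 18},
    {"offset": [41.4,15.1,2.6],"roll": 0,"hand": 18},
    {"offset": [45.6,18.7,2.9],"roll": 0,"hand": 18},
    {"offset": [49.6,22.7,3.3],"roll": 0,"hand": 18},
    {"offset": [53.2,27.0,3.6],"roll": 0,"hand": 18},
    {"offset": [56.4,31.5,4.0],"roll": 0,"hand": 18},
    {"offset": [59.3,36.3,4.3],"roll": 0,"hand": 18},
    {"offset": [61.8,41.3,4.7],"roll": 0,"hand": 18},
    {"offset": [63.9,46.5,5.1],"roll": 0,"hand": 18},
  ],
)

```text
clock: 19.25
tool_pos: [0.5022, -0.0459, 0.24]
orientation: [-180.0, 0.0, -176.2]
force: [2.9, -1.7, 5.2]
opening: 0.0266
```

```bash
python3 q.py 2.8; python3 w.py 2.8 4.0 15
```

```text
t 19.25 z 0.2400 ang 2.816 (cmd 2.80) r 70.1 | resist tang 2.7 radial -2.0 Fz 5.2 open 0.0266
2.88 [1.7, 5.3, 0.4]
2.96 [2.9, 10.8, 0.7]
3.04 [3.7, 16.3, 1.1]
3.12 [4.0, 21.9, 1.4]
3.20 [3.9, 27.5, 1.8]
3.28 [3.4, 33.1, 2.1]
3.36 [2.4, 38.6, 2.5]
3.44 [1.0, 44.0, 2.9]
3.52 [-0.9, 49.3, 3.2]
3.60 [-3.2, 54.4, 3.6]
3.68 [-5.9, 59.3, 3.9]
3.76 [-8.9, 64.0, 4.3]
3.84 [-12.3, 68.5, 4.6]
3.92 [-16.1, 72.6, 5.0]
4.00 [-20.2, 76.4, 5.4]
```

Call:
jog_arm(
  motion=[
    {"offset": [1.6,5.3,0.3],"roll": 0,"hand": 18},
    {"offset": [2.7,10.8,0.6],"roll": 0,"hand": 18},
    {"offset": [3.4,16.3,1.0],"roll": 0,"hand": 18},
    {"offset": [3.6,21.9,1.3],"roll": 0,"hand": 18},
    {"offset": [3.5,27.5,1.7],"roll": 0,"hand": 18},
    {"offset": [3.0,33.1,2.0],"roll": 0,"hand": 18},
    {"offset": [2.0,38.6,2.4],"roll": 0,"hand": 18},
    {"offset": [0.6,44.0,2.8],"roll": 0,"hand": 18},
    {"offset": [-1.3,49.3,3.1],"roll": 0,"hand": 18},
    {"offset": [-3.6,54.4,3.5],"roll": 0,"hand": 18},
  ],
)

```text
clock: 20.08
tool_pos: [0.5023, 0.0085, 0.2364]
orientation: [-180.0, -0.0, -176.2]
force: [3.7, -3.7, 6.3]
opening: 0.0269
```

```bash
python3 q.py 3.6; python3 w.py 3.6 4.4 10
```

```text
t 20.08 z 0.2364 ang 3.612 (cmd 3.60) r 70.3 | resist tang 2.0 radial -4.8 Fz 6.3 open 0.0269
3.68 [-2.7, 4.9, 0.4]
3.76 [-5.7, 9.6, 0.7]
3.84 [-9.2, 14.0, 1.1]
3.92 [-12.9, 18.2, 1.4]
4.00 [-17.0, 22.0, 1.8]
4.08 [-21.4, 25.5, 2.1]
4.16 [-26.0, 28.6, 2.5]
4.24 [-30.9, 31.4, 2.9]
4.32 [-36.0, 33.7, 3.2]
4.40 [-41.3, 35.6, 3.6]
```

Call:
jog_arm(
  motion=[
    {"offset": [-3.1,4.7,0.3],"roll": 0,"hand": 18},
    {"offset": [-6.3,9.3,0.6],"roll": 0,"hand": 18},
    {"offset": [-9.8,13.6,1.0],"roll": 0,"hand": 18},
    {"offset": [-13.5,17.8,1.3],"roll": 0,"hand": 18},
    {"offset": [-17.6,21.5,1.7],"roll": 0,"hand": 18},
    {"offset": [-22.0,25.0,2.0],"roll": 0,"hand": 18},
    {"offset": [-26.6,28.0,2.4],"roll": 0,"hand": 18},
    {"offset": [-31.5,30.8,2.8],"roll": 0,"hand": 18},
    {"offset": [-36.6,33.0,3.1],"roll": 0,"hand": 18},
    {"offset": [-41.9,34.8,3.5],"roll": 0,"hand": 18},
  ],
)

```text
clock: 20.92
tool_pos: [0.5405, 0.0461, 0.2329]
orientation: [-180.0, -0.2, -176.2]
force: [-5.3, 1.0, 12.1]
opening: 0.0264
```

```bash
python3 q.py 4.4; python3 w.py 4.4 5.2 10
```

```text
t 20.92 z 0.2329 ang 4.394 (cmd 4.40) r 70.3 | resist tang 4.5 radial 2.9 Fz 12.1 open 0.0264
4.48 [-5.4, 1.5, 0.4]
4.56 [-10.9, 2.6, 0.7]
4.64 [-16.5, 3.2, 1.1]
4.72 [-22.0, 3.4, 1.4]
4.80 [-27.6, 3.1, 1.8]
4.88 [-33.2, 2.4, 2.1]
4.96 [-38.7, 1.3, 2.5]
5.04 [-44.0, -0.3, 2.9]
5.12 [-49.3, -2.3, 3.2]
5.20 [-54.3, -4.8, 3.6]
```

Call:
jog_arm(
  motion=[
    {"offset": [-5.4,1.5,0.0],"roll": 0,"hand": 18},
    {"offset": [-10.9,2.6,0.2],"roll": 0,"hand": 18},
    {"offset": [-16.5,3.2,0.4],"roll": 0,"hand": 18},
    {"offset": [-22.0,3.4,0.6],"roll": 0,"hand": 18},
    {"offset": [-27.6,3.1,0.8],"roll": 0,"hand": 18},
    {"offset": [-33.2,2.4,1.1],"roll": 0,"hand": 18},
    {"offset": [-38.7,1.3,1.5],"roll": 0,"hand": 18},
  ],
)

```text
clock: 21.5
tool_pos: [0.5786, 0.0503, 0.2305]
orientation: [180.0, -0.2, -176.2]
force: [-5.4, 0.8, 6.4]
opening: 0.0265
```

```bash
python3 q.py 4.96; python3 w.py 4.96 5.46 10
```

```text
t 21.50 z 0.2305 ang 4.945 (cmd 4.96) r 70.3 | resist tang 5.4 radial -0.1 Fz 6.4 open 0.0265
5.01 [-3.4, -0.9, 0.2]
5.06 [-6.7, -2.1, 0.4]
5.11 [-9.9, -3.3, 0.7]
5.16 [-13.1, -4.8, 0.9]
5.21 [-16.3, -6.4, 1.1]
5.26 [-19.3, -8.1, 1.3]
5.31 [-22.2, -10.0, 1.6]
5.36 [-25.1, -12.0, 1.8]
5.41 [-27.8, -14.2, 2.0]
5.46 [-30.4, -16.5, 2.2]
```

Call:
jog_arm(
  motion=[
    {"offset": [-3.4,-0.9,0.2],"roll": 0,"hand": 18},
    {"offset": [-6.7,-2.1,0.4],"roll": 0,"hand": 18},
    {"offset": [-9.9,-3.3,0.7],"roll": 0,"hand": 18},
    {"offset": [-13.1,-4.8,0.9],"roll": 0,"hand": 18},
    {"offset": [-16.3,-6.4,1.1],"roll": 0,"hand": 18},
    {"offset": [-19.3,-8.1,1.3],"roll": 0,"hand": 18},
  ],
)

```text
clock: 22.0
tool_pos: [0.5985, 0.0437, 0.2292]
orientation: [180.0, -0.2, -176.2]
force: [-4.5, 2.4, 6.0]
opening: 0.0267
```

```bash
python3 q.py 5.26; python3 w.py 5.26 5.76 20
```

```text
t 22.00 z 0.2292 ang 5.244 (cmd 5.26) r 70.3 | resist tang 5.1 radial 0.1 Fz 6.0 open 0.0267
5.29 [-1.5, -0.9, 0.1]
5.31 [-2.9, -1.9, 0.2]
5.33 [-4.4, -2.9, 0.3]
5.36 [-5.8, -3.9, 0.4]
5.38 [-7.2, -5.0, 0.6]
5.41 [-8.5, -6.1, 0.7]
5.43 [-9.8, -7.3, 0.8]
5.46 [-11.1, -8.4, 0.9]
5.48 [-12.4, -9.6, 1.0]
5.51 [-13.7, -10.9, 1.1]
5.54 [-14.9, -12.1, 1.2]
5.56 [-16.0, -13.4, 1.3]
5.58 [-17.2, -14.8, 1.4]
5.61 [-18.3, -16.1, 1.6]
5.63 [-19.4, -17.5, 1.7]
5.66 [-20.4, -18.9, 1.8]
5.68 [-21.4, -20.3, 1.9]
5.71 [-22.4, -21.8, 2.0]
5.73 [-23.3, -23.3, 2.1]
5.76 [-24.2, -24.8, 2.2]
```

Call:
jog_arm(
  motion=[
    {"offset": [-1.5,-0.9,0.1],"roll": 0,"hand": 18},
    {"offset": [-2.9,-1.9,0.2],"roll": 0,"hand": 18},
    {"offset": [-4.4,-2.9,0.3],"roll": 0,"hand": 18},
    {"offset": [-5.8,-3.9,0.4],"roll": 0,"hand": 18},
    {"offset": [-7.2,-5.0,0.6],"roll": 0,"hand": 18},
  ],
)

```text
clock: 22.42
tool_pos: [0.606, 0.0393, 0.2287]
orientation: [179.9, -0.2, -176.2]
force: [-4.2, 2.0, 7.3]
opening: 0.0266
```

```bash
python3 q.py 5.385; python3 w.py 5.385 5.785 16
```

```text
t 22.42 z 0.2287 ang 5.368 (cmd 5.38) r 70.2 | resist tang 4.6 radial -0.6 Fz 7.3 open 0.0266
5.41 [-1.4, -1.1, 0.1]
5.43 [-2.7, -2.2, 0.2]
5.46 [-4.0, -3.4, 0.3]
5.48 [-5.2, -4.6, 0.4]
5.51 [-6.5, -5.9, 0.6]
5.54 [-7.7, -7.1, 0.7]
5.56 [-8.9, -8.4, 0.8]
5.58 [-10.0, -9.8, 0.9]
5.61 [-11.1, -11.1, 1.0]
5.63 [-12.2, -12.5, 1.1]
5.66 [-13.2, -13.9, 1.2]
5.69 [-14.2, -15.3, 1.3]
5.71 [-15.2, -16.8, 1.4]
5.74 [-16.1, -18.3, 1.6]
5.76 [-17.0, -19.8, 1.7]
5.79 [-17.9, -21.3, 1.8]
```

Call:
jog_arm(
  motion=[
    {"offset": [-1.4,-1.1,0.0],"roll": 0,"hand": 18},
    {"offset": [-2.7,-2.2,0.1],"roll": 0,"hand": 18},
    {"offset": [-4.0,-3.4,0.2],"roll": 0,"hand": 18},
  ],
)

```text
clock: 22.67
tool_pos: [0.6101, 0.0363, 0.2283]
orientation: [179.9, -0.2, -176.2]
force: [-4.2, 3.2, 6.2]
opening: 0.0266
```

```bash
python3 q.py 5.46; python3 w.py 5.46 5.86 16
```

```text
t 22.67 z 0.2283 ang 5.441 (cmd 5.46) r 70.2 | resist tang 5.3 radial -0.1 Fz 6.2 open 0.0266
5.49 [-1.3, -1.2, 0.1]
5.51 [-2.5, -2.4, 0.2]
5.54 [-3.7, -3.7, 0.3]
5.56 [-4.9, -5.0, 0.4]
5.58 [-6.0, -6.3, 0.6]
5.61 [-7.1, -7.7, 0.7]
5.63 [-8.2, -9.1, 0.8]
5.66 [-9.2, -10.5, 0.9]
5.69 [-10.3, -11.9, 1.0]
5.71 [-11.2, -13.4, 1.1]
5.74 [-12.2, -14.9, 1.2]
5.76 [-13.0, -16.4, 1.3]
5.79 [-13.9, -17.9, 1.4]
5.81 [-14.7, -19.4, 1.6]
5.83 [-15.5, -21.0, 1.7]
5.86 [-16.2, -22.6, 1.8]
```

Call:
jog_arm(
  motion=[
    {"offset": [-1.3,-1.2,0.1],"roll": 0,"hand": 18},
    {"offset": [-2.5,-2.4,0.2],"roll": 0,"hand": 18},
    {"offset": [-2.5,-2.4,0.2],"roll": 0,"hand": 18},
  ],
)

```text
clock: 22.92
tool_pos: [0.6129, 0.0339, 0.2281]
orientation: [179.9, -0.2, -176.2]
force: [-4.4, 2.8, 5.7]
opening: 0.0269
```

Call:
jog_arm(
  motion=[
    {"offset": [-1.2,-1.3,0.1],"roll": 0,"hand": 18},
    {"offset": [-2.4,-2.6,0.2],"roll": 0,"hand": 18},
    {"offset": [-2.4,-2.6,0.2],"roll": 0,"hand": 18},
  ],
)

```text
clock: 23.17
tool_pos: [0.6155, 0.0316, 0.2279]
orientation: [179.9, -0.2, -176.2]
force: [-3.7, 2.3, 5.9]
opening: 0.0264
```

Call:
jog_arm(
  motion=[
    {"offset": [-1.1,-1.3,0.1],"roll": 0,"hand": 18},
    {"offset": [-2.2,-2.7,0.2],"roll": 0,"hand": 18},
    {"offset": [-2.2,-2.7,0.2],"roll": 0,"hand": 18},
  ],
)

```text
clock: 23.42
tool_pos: [0.6179, 0.0291, 0.2277]
orientation: [179.9, -0.2, -176.2]
force: [-2.9, 2.6, 5.8]
opening: 0.0266
```

```bash
python3 q.py 5.61;python3 w.py 5.61 6.01 8
```

```text
t 23.42 z 0.2277 ang 5.592 (cmd 5.61) r 70.2 | resist tang 3.8 radial -0.3 Fz 5.8 open 0.0266
5.66 [-2.1, -2.8, 0.2]
5.71 [-4.1, -5.7, 0.4]
5.76 [-5.9, -8.7, 0.7]
5.81 [-7.6, -11.7, 0.9]
5.86 [-9.1, -14.9, 1.1]
5.91 [-10.5, -18.1, 1.3]
5.96 [-11.6, -21.4, 1.6]
6.01 [-12.7, -24.8, 1.8]
```

Call:
jog_arm(
  motion=[
    {"offset": [-1.1,-1.4,0.1],"roll": 0,"hand": 18},
    {"offset": [-2.1,-2.8,0.2],"roll": 0,"hand": 18},
    {"offset": [-2.1,-2.8,0.2],"roll": 0,"hand": 18},
  ],
)

```text
clock: 23.67
tool_pos: [0.6202, 0.0265, 0.2274]
orientation: [179.9, -0.2, -176.2]
force: [-2.4, 3.7, 4.8]
opening: 0.0265
```

Call:
jog_arm(
  motion=[
    {"offset": [-1.0,-1.4,0.1],"roll": 0,"hand": 18},
    {"offset": [-2.0,-2.9,0.2],"roll": 0,"hand": 18},
    {"offset": [-2.0,-2.9,0.2],"roll": 0,"hand": 18},
  ],
)

```text
clock: 23.92
tool_pos: [0.6224, 0.0238, 0.2272]
orientation: [179.9, -0.2, -176.2]
force: [-3.6, 2.4, 4.7]
opening: 0.0263
```

Call:
jog_arm(
  motion=[
    {"offset": [-0.9,-1.5,0.1],"roll": 0,"hand": 18},
    {"offset": [-1.8,-3.0,0.2],"roll": 0,"hand": 18},
    {"offset": [-1.8,-3.0,0.2],"roll": 0,"hand": 18},
  ],
)

```text
clock: 24.17
tool_pos: [0.6245, 0.021, 0.227]
orientation: [179.9, -0.2, -176.2]
force: [-3.4, 3.3, 5.1]
opening: 0.0265
```

```bash
python3 q.py 5.76
```

```text
t 24.17 z 0.2270 ang 5.742 (cmd 5.76) r 70.1 | resist tang 4.6 radial -0.9 Fz 5.1 open 0.0265
```

Call:
jog_arm(
  motion=[
    {"offset": [-0.8,-1.5,0.1],"roll": 0,"hand": 18},
    {"offset": [-1.7,-3.0,0.2],"roll": 0,"hand": 18},
    {"offset": [-1.7,-3.0,0.2],"roll": 0,"hand": 18},
  ],
)

```text
clock: 24.42
tool_pos: [0.6264, 0.0181, 0.2268]
orientation: [179.9, -0.2, -176.2]
force: [-3.1, 3.8, 3.4]
opening: 0.0266
```

Call:
jog_arm(
  motion=[
    {"offset": [-0.8,-1.6,0.1],"roll": 0,"hand": 18},
    {"offset": [-1.5,-3.2,0.3],"roll": 0,"hand": 18},
    {"offset": [-1.5,-3.2,0.3],"roll": 0,"hand": 18},
  ],
)

```text
clock: 24.67
tool_pos: [0.628, 0.0154, 0.2266]
orientation: [179.9, -0.2, -176.2]
force: [-5.8, 7.9, 7.0]
opening: 0.0263
```

```bash
python3 q.py 5.86;python3 w.py 5.86 5.96 4
```

```text
t 24.67 z 0.2266 ang 5.837 (cmd 5.86) r 70.1 | resist tang 9.7 radial -1.2 Fz 7.0 open 0.0263
5.88 [-0.7, -1.6, 0.1]
5.91 [-1.4, -3.2, 0.2]
5.94 [-2.0, -4.9, 0.3]
5.96 [-2.6, -6.5, 0.4]
```

Call:
jog_arm(
  motion=[
    {"offset": [-0.1,-0.2,0],"roll": 0,"hand": 18},
    {"offset": [-0.1,-0.2,0],"roll": 0,"hand": 18},
  ],
)

```text
clock: 24.83
tool_pos: [0.628, 0.0153, 0.2266]
orientation: [179.9, -0.2, -176.2]
force: [-4.5, 6.7, 6.0]
opening: 0.0268
```

```bash
python3 q.py 5.863
```

```text
t 24.83 z 0.2266 ang 5.837 (cmd 5.86) r 70.1 | resist tang 8.0 radial -0.7 Fz 6.0 open 0.0268
```

Call:
jog_arm(
  motion=[
    {"offset": [-0.2,-0.4,0],"roll": 0,"hand": 18},
    {"offset": [-0.3,-0.6,0],"roll": 0,"hand": 18},
    {"offset": [-0.3,-0.6,0],"roll": 0,"hand": 18},
  ],
)

```text
clock: 25.08
tool_pos: [0.6282, 0.015, 0.2266]
orientation: [179.9, -0.2, -176.2]
force: [-5.9, 7.6, 5.7]
opening: 0.0266
```

```bash
python3 q.py 5.873
```

```text
t 25.08 z 0.2266 ang 5.842 (cmd 5.87) r 70.1 | resist tang 9.5 radial -1.5 Fz 5.7 open 0.0266
```

Call:
jog_arm(
  motion=[
    {"offset": [-0.1,-0.2,0],"roll": 0,"hand": 18},
    {"offset": [-0.1,-0.3,0],"roll": 0,"hand": 18},
    {"offset": [-0.1,-0.3,0],"roll": 0,"hand": 18},
  ],
)

```text
clock: 25.33
tool_pos: [0.6283, 0.0148, 0.2266]
orientation: [179.9, -0.2, -176.2]
force: [-6.5, 8.7, 6.7]
opening: 0.0265
```

```bash
python3 q.py 5.878; for r in "5.878 4.678 15" "4.678 3.078 20" "3.078 1.478 20" "1.478 0.3 14" "0.3 0 5"; do echo "== $r"; python3 w.py $r|cut -d' ' -f2-; done
```

```text
t 25.33 z 0.2266 ang 5.845 (cmd 5.88) r 70.1 | resist tang 10.8 radial -1.5 Fz 6.7 open 0.0265
== 5.878 4.678 15
[2.4, 5.1, -0.4]
[5.2, 9.9, -0.7]
[8.4, 14.5, -1.1]
[11.9, 18.8, -1.4]
[15.8, 22.9, -1.8]
[20.0, 26.6, -2.1]
[24.5, 30.0, -2.5]
[29.2, 33.0, -2.9]
[34.2, 35.6, -3.2]
[39.3, 37.8, -3.6]
[44.6, 39.6, -3.9]
[50.0, 40.9, -4.3]
[55.6, 41.9, -4.6]
[61.1, 42.3, -5.0]
[66.7, 42.4, -5.4]
== 4.678 3.078 20
[5.6, -0.4, -0.4]
[11.1, -1.3, -0.7]
[16.6, -2.6, -1.1]
[21.9, -4.3, -1.4]
[27.1, -6.5, -1.8]
[32.0, -9.0, -2.1]
[36.8, -12.0, -2.5]
[41.3, -15.3, -2.9]
[45.5, -19.0, -3.2]
[49.5, -22.9, -3.6]
[53.0, -27.2, -3.9]
[56.3, -31.8, -4.3]
[59.1, -36.6, -4.6]
[61.6, -41.6, -5.0]
[63.7, -46.9, -5.4]
[65.3, -52.2, -5.7]
[66.5, -57.7, -6.1]
[67.3, -63.2, -6.4]
[67.6, -68.8, -6.8]
[67.5, -74.4, -7.1]
== 3.078 1.478 20
[-0.6, -5.6, -0.4]
[-1.6, -11.1, -0.7]
[-3.1, -16.5, -1.1]
[-4.9, -21.7, -1.4]
[-7.2, -26.9, -1.8]
[-9.9, -31.8, -2.1]
[-13.0, -36.4, -2.5]
[-16.5, -40.8, -2.9]
[-20.3, -45.0, -3.2]
[-24.4, -48.8, -3.6]
[-28.8, -52.2, -3.9]
[-33.4, -55.3, -4.3]
[-38.3, -58.0, -4.6]
[-43.4, -60.4, -5.0]
[-48.7, -62.3, -5.4]
[-54.1, -63.8, -5.7]
[-59.6, -64.8, -6.1]
[-65.2, -65.4, -6.4]
[-70.8, -65.5, -6.8]
[-76.3, -65.3, -7.1]
== 1.478 0.3 14
[-5.8, 0.8, -0.4]
[-11.6, 2.1, -0.8]
[-17.2, 3.8, -1.1]
[-22.7, 6.1, -1.5]
[-27.9, 8.7, -1.9]
[-32.9, 11.8, -2.3]
[-37.6, 15.3, -2.6]
[-42.0, 19.2, -3.0]
[-46.1, 23.5, -3.4]
[-49.8, 28.1, -3.8]
[-53.1, 33.0, -4.1]
[-56.0, 38.1, -4.5]
[-58.4, 43.5, -4.9]
[-60.4, 49.0, -5.3]
== 0.3 0 5
[-1.1, 4.0, -0.3]
[-2.0, 8.2, -0.5]
[-2.6, 12.3, -0.8]
[-3.0, 16.5, -1.1]
[-3.1, 20.7, -1.3]
```

Firm: 10.8 N at the sleeve, and the angle has stopped moving at 5.84 rad. I'll wind back up.

Call:
jog_arm(
  motion=[
    {"offset": [0.5,1.0,-0.1],"roll": 0,"hand": 18},
    {"offset": [2.4,5.1,-0.4],"roll": 0,"hand": 18},
    {"offset": [5.2,9.9,-0.7],"roll": 0,"hand": 18},
    {"offset": [8.4,14.5,-1.1],"roll": 0,"hand": 18},
    {"offset": [11.9,18.8,-1.5],"roll": 0,"hand": 18},
    {"offset": [15.8,22.9,-1.9],"roll": 0,"hand": 18},
    {"offset": [20.0,26.6,-2.3],"roll": 0,"hand": 18},
    {"offset": [24.5,30.0,-2.7],"roll": 0,"hand": 18},
    {"offset": [29.2,33.0,-3.1],"roll": 0,"hand": 18},
    {"offset": [34.2,35.6,-3.5],"roll": 0,"hand": 18},
    {"offset": [39.3,37.8,-3.9],"roll": 0,"hand": 18},
    {"offset": [44.6,39.6,-4.2],"roll": 0,"hand": 18},
    {"offset": [50.0,40.9,-4.6],"roll": 0,"hand": 18},
    {"offset": [55.6,41.9,-4.9],"roll": 0,"hand": 18},
    {"offset": [61.1,42.3,-5.3],"roll": 0,"hand": 18},
    {"offset": [66.7,42.4,-5.7],"roll": 0,"hand": 18},
  ],
)

```text
clock: 26.67
tool_pos: [0.5593, 0.0506, 0.2322]
orientation: [180.0, -0.1, -176.2]
force: [-2.6, 1.5, -20.5]
opening: 0.0267
```

```bash
python3 q.py 4.678
```

```text
t 26.67 z 0.2322 ang 4.670 (cmd 4.68) r 70.1 | resist tang 2.4 radial 1.8 Fz -20.5 open 0.0267
```

Call:
jog_arm(
  motion=[
    {"offset": [5.6,-0.4,0.2],"roll": 0,"hand": 18},
    {"offset": [11.1,-1.3,0.2],"roll": 0,"hand": 18},
    {"offset": [16.6,-2.6,-0.1],"roll": 0,"hand": 18},
    {"offset": [21.9,-4.3,-0.4],"roll": 0,"hand": 18},
    {"offset": [27.1,-6.5,-0.8],"roll": 0,"hand": 18},
    {"offset": [32.0,-9.0,-1.1],"roll": 0,"hand": 18},
    {"offset": [36.8,-12.0,-1.5],"roll": 0,"hand": 18},
    {"offset": [41.3,-15.3,-1.9],"roll": 0,"hand": 18},
    {"offset": [45.5,-19.0,-2.2],"roll": 0,"hand": 18},
    {"offset": [49.5,-22.9,-2.6],"roll": 0,"hand": 18},
  ],
)

```text
clock: 27.5
tool_pos: [0.5115, 0.0237, 0.2357]
orientation: [-180.0, -0.1, -176.2]
force: [-4.6, -1.1, -16.6]
opening: 0.0265
```

```bash
python3 q.py 3.878; python3 w.py 3.878 3.078 10
```

```text
t 27.50 z 0.2357 ang 3.866 (cmd 3.88) r 70.0 | resist tang 3.7 radial 3.0 Fz -16.6 open 0.0265
3.80 [3.6, -4.3, -0.4]
3.72 [6.8, -8.9, -0.7]
3.64 [9.7, -13.7, -1.1]
3.56 [12.2, -18.7, -1.4]
3.48 [14.2, -23.9, -1.8]
3.40 [15.8, -29.3, -2.1]
3.32 [17.1, -34.7, -2.5]
3.24 [17.8, -40.3, -2.9]
3.16 [18.1, -45.9, -3.2]
3.08 [18.0, -51.5, -3.6]
```

Call:
jog_arm(
  motion=[
    {"offset": [3.6,-4.3,0.3],"roll": 0,"hand": 18},
    {"offset": [6.8,-8.9,0.6],"roll": 0,"hand": 18},
    {"offset": [9.8,-13.7,0.8],"roll": 0,"hand": 18},
    {"offset": [12.4,-18.7,0.6],"roll": 0,"hand": 18},
    {"offset": [14.5,-23.9,0.2],"roll": 0,"hand": 18},
    {"offset": [16.2,-29.3,-0.1],"roll": 0,"hand": 18},
    {"offset": [17.5,-34.7,-0.5],"roll": 0,"hand": 18},
    {"offset": [18.2,-40.3,-0.9],"roll": 0,"hand": 18},
    {"offset": [18.6,-45.9,-1.2],"roll": 0,"hand": 18},
    {"offset": [18.5,-51.5,-1.6],"roll": 0,"hand": 18},
  ],
)

```text
clock: 28.33
tool_pos: [0.4979, -0.0298, 0.2392]
orientation: [-179.9, 0.1, -176.2]
force: [-3.7, -3.1, -9.1]
opening: 0.0264
```

```bash
python3 q.py 3.078
```

```text
t 28.33 z 0.2392 ang 3.055 (cmd 3.08) r 69.9 | resist tang 2.5 radial 4.1 Fz -9.1 open 0.0264
```

Call:
jog_arm(
  motion=[
    {"offset": [-0.4,-5.6,0.0],"roll": 0,"hand": 18},
    {"offset": [-1.3,-11.1,0.0],"roll": 0,"hand": 18},
    {"offset": [-2.7,-16.5,-0.3],"roll": 0,"hand": 18},
    {"offset": [-4.5,-21.8,-0.6],"roll": 0,"hand": 18},
    {"offset": [-6.8,-27.0,-1.0],"roll": 0,"hand": 18},
    {"offset": [-9.5,-31.9,-1.3],"roll": 0,"hand": 18},
    {"offset": [-12.6,-36.6,-1.7],"roll": 0,"hand": 18},
    {"offset": [-16.1,-41.0,-2.1],"roll": 0,"hand": 18},
    {"offset": [-20.0,-45.2,-2.4],"roll": 0,"hand": 18},
    {"offset": [-24.1,-49.0,-2.8],"roll": 0,"hand": 18},
    {"offset": [-28.5,-52.4,-3.1],"roll": 0,"hand": 18},
    {"offset": [-33.2,-55.6,-3.5],"roll": 0,"hand": 18},
    {"offset": [-38.1,-58.3,-3.8],"roll": 0,"hand": 18},
    {"offset": [-43.2,-60.7,-4.2],"roll": 0,"hand": 18},
    {"offset": [-48.5,-62.6,-4.6],"roll": 0,"hand": 18},
    {"offset": [-53.9,-64.1,-4.9],"roll": 0,"hand": 18},
    {"offset": [-59.5,-65.2,-5.3],"roll": 0,"hand": 18},
    {"offset": [-65.1,-65.8,-5.6],"roll": 0,"hand": 18},
    {"offset": [-70.7,-66.0,-6.0],"roll": 0,"hand": 18},
    {"offset": [-76.2,-65.8,-6.3],"roll": 0,"hand": 18},
  ],
)

```text
clock: 30.0
tool_pos: [0.5817, -0.0875, 0.2461]
orientation: [179.9, 0.4, -176.1]
force: [-1.1, 6.7, 8.1]
opening: 0.0269
```

```bash
python3 q.py 1.478
```

```text
t 30.00 z 0.2461 ang 1.426 (cmd 1.48) r 69.9 | resist tang 0.3 radial -6.7 Fz 8.1 open 0.0269
```

Call:
jog_arm(
  motion=[
    {"offset": [-5.8,1.4,-0.5],"roll": 0,"hand": 18},
    {"offset": [-11.6,3.2,-1.0],"roll": 0,"hand": 18},
    {"offset": [-17.2,5.0,-1.4],"roll": 0,"hand": 18},
    {"offset": [-22.7,7.3,-1.8],"roll": 0,"hand": 18},
    {"offset": [-27.9,9.9,-2.2],"roll": 0,"hand": 18},
    {"offset": [-32.8,13.0,-2.6],"roll": 0,"hand": 18},
    {"offset": [-37.4,16.5,-2.9],"roll": 0,"hand": 18},
    {"offset": [-41.7,20.4,-3.3],"roll": 0,"hand": 18},
    {"offset": [-45.7,24.6,-3.7],"roll": 0,"hand": 18},
    {"offset": [-49.3,29.0,-4.1],"roll": 0,"hand": 18},
    {"offset": [-52.5,33.8,-4.4],"roll": 0,"hand": 18},
    {"offset": [-55.3,38.8,-4.8],"roll": 0,"hand": 18},
    {"offset": [-57.6,44.0,-5.2],"roll": 0,"hand": 18},
    {"offset": [-59.5,49.4,-5.6],"roll": 0,"hand": 18},
  ],
)

```text
clock: 31.17
tool_pos: [0.6353, -0.0346, 0.2512]
orientation: [180.0, 0.1, -176.1]
force: [-6.8, 2.5, 8.7]
opening: 0.0265
```

```bash
python3 q.py 0.3;
```

```text
t 31.17 z 0.2512 ang 0.290 (cmd 0.30) r 70.1 | resist tang 1.0 radial -7.2 Fz 8.7 open 0.0265
```

Call:
jog_arm(
  motion=[
    {"offset": [-0.6,4.0,-0.4],"roll": 0,"hand": 18},
    {"offset": [-1.2,8.0,-0.8],"roll": 0,"hand": 18},
    {"offset": [-1.5,12.0,-1.2],"roll": 0,"hand": 18},
    {"offset": [-1.7,15.5,-1.5],"roll": 0,"hand": 18},
    {"offset": [-1.8,18.5,-1.7],"roll": 0,"hand": 18},
    {"offset": [-1.8,19.5,-1.8],"roll": 0,"hand": 18},
    {"offset": [-1.8,20.0,-1.8],"roll": 0,"hand": 18},
  ],
)

```text
clock: 31.75
tool_pos: [0.6368, -0.0147, 0.2526]
orientation: [180.0, 0.3, -176.1]
force: [1.7, 1.3, 5.3]
opening: 0.0267
```

```bash
python3 q.py 0;
```

```text
t 31.75 z 0.2526 ang 0.004 (cmd 0.00) r 70.0 | resist tang 1.2 radial 1.8 Fz 5.3 open 0.0267
```

Call:
jog_arm(
  motion=[
    {"offset": [0,0.6,0.2],"roll": 0,"hand": 18},
    {"offset": [0,1.2,0.2],"roll": 0,"hand": 18},
    {"offset": [0,1.2,0.2],"roll": 0,"hand": 18},
  ],
)

```text
clock: 32.0
tool_pos: [0.6367, -0.0141, 0.2526]
orientation: [-180.0, 0.3, -176.1]
force: [2.0, 0.0, 7.2]
opening: 0.0268
```

```bash
python3 q.py 0;
```

```text
t 32.00 z 0.2526 ang 6.279 (cmd 0.00) r 70.0 | resist tang -0.1 radial 2.0 Fz 7.2 open 0.0268
```

Only about half of that step was followed, so I'll push once more to confirm the stop is solid.

Call:
jog_arm(
  motion=[
    {"offset": [0,0.7,-0.3],"roll": 0,"hand": 18},
    {"offset": [0,1.2,-0.5],"roll": 0,"hand": 18},
    {"offset": [0,1.2,-0.5],"roll": 0,"hand": 18},
    {"offset": [0,1.2,-0.5],"roll": 0,"hand": 18},
  ],
)

```text
clock: 32.33
tool_pos: [0.6367, -0.014, 0.2526]
orientation: [-179.9, 0.2, -176.2]
force: [5.3, -5.0, 3.3]
opening: 0.0266
```

```bash
python3 q.py 0;
```

```text
t 32.33 z 0.2526 ang 6.277 (cmd 0.00) r 69.9 | resist tang -5.4 radial 4.9 Fz 3.3 open 0.0266
```

The top stop is solid: no further motion at 5.4 N. Releasing now.

Call:
jog_arm(
  motion=[
    {"offset": [0,-0.7,0],"roll": 0,"hand": 18},
    {"offset": [0,-0.7,0],"roll": 0,"hand": 30},
    {"offset": [0,-0.7,0],"roll": 0,"hand": 40},
    {"offset": [0,-0.7,0],"roll": 0,"hand": 55},
    {"offset": [0,-0.7,0],"roll": 0,"hand": 65},
    {"offset": [0,-0.7,0],"roll": 0,"hand": 65},
    {"offset": [0,-0.7,0],"roll": 0,"hand": 65},
    {"offset": [0,-0.7,-10],"roll": 0,"hand": 65},
    {"offset": [0,-0.7,-30],"roll": 0,"hand": 65},
    {"offset": [0,-0.7,-60],"roll": 0,"hand": 65},
    {"offset": [0,-0.7,-90],"roll": 0,"hand": 65},
    {"offset": [0,-0.7,-110],"roll": 0,"hand": 65},
    {"offset": [0,-0.7,-115],"roll": 0,"hand": 65},
    {"offset": [0,-0.7,-115],"roll": 0,"hand": 65},
    {"offset": [0,-0.7,-115],"roll": 0,"hand": 65},
  ],
)

```text
clock: 33.58
tool_pos: [0.6346, -0.0135, 0.3664]
orientation: [180.0, 0.0, -176.2]
force: [0.3, -0.1, -1.1]
opening: 0.0652
```

```bash
python3 - <<'E'
from st import *
t=snap('top');s=snap('side')
cv2.imwrite('pics/g.png',np.hstack([cv2.resize(q[y:y+100,x:x+100],(400,400),interpolation=2) for q,x,y in((t['img'],265,170),(s['img'],225,150))])[:,:,::-1])
E
```

```text
33.5833 [ 0.6346 -0.0135  0.3664] [ 179.9724    0.0021 -176.1732] [ 0.3434 -0.0954 -1.1294] [-0.0298 -0.0472  0.0125] 0.06522433211504464
```

View pics/g.png

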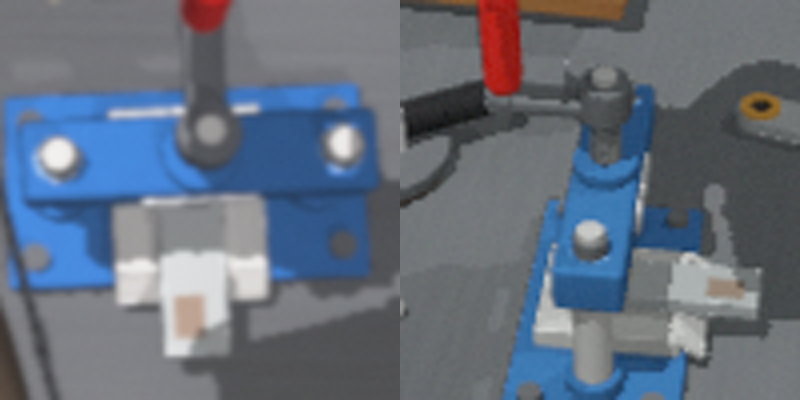

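The crank is back at its top stop, with the arm pointing straight to +x. The lug's tail is at top crop (196,355), where it was before pressing, and the robot is clear.

```bash
python3 -c "
from plant import order
print(order.close_job())"
```

```text
the job is handed in; nothing more can be done
None
```

The lug is pressed, left in the nest, and the job is handed in at about 33.6 s of the 72 s allowed.

- **Choice of lug:** I took the left grey lug. Its flange measured about 7 mm higher than the flange on the other grey lug.
- **Seating:** I slid the eye into the V until it was held against both walls. The camera then put the tail end 114.6 mm from the screw axis, where a seated lug's should be (115 mm), and within about 1 mm sideways.
- **Pressing:** The sleeve took about 5 N while the bushing slid, then came up solid near 5.84 rad. I stopped at 10.8 N at the sleeve, which is firm. The ram height there agrees with the flange being home on a 32 mm nest.
- **Return:** I kept hold of the sleeve all the way back and felt the top stop take 5.4 N with no further motion before letting go.

**Last checks:** The final picture shows the crank up and the lug's tail where it was before pressing, with the gripper clear of everything.

**Not confirmed, or off:**
- The flange sits under the crosshead, so I know it is home from force and crank angle, not by eye.
- Camera and arm positions disagreed by 2–3 mm at the nest. I corrected the seating by feel.
- On the way up, the vertical pull on the sleeve briefly reached about 20 N; I eased it.

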